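Gauge the glass slugs, sort them by size and scan the batch

ROBOT

A 7-joint arm with a two-finger parallel gripper is mounted at the origin on the work surface. World frame = base frame: x ahead of the robot, y to its left, z up, the work surface at z = 0. Lengths are in mm, angles in rad, forces in N, time in s.
With the tool pointing down it reaches from about 425 to 800 mm from the base axis. Payload 8.3 kg.
Tool frame: the origin (TCP) lies on the mounting face of the last link; the fingertips stand 173 mm ahead of it and the grasp point (between the pads) lies 155 mm ahead of it (bot.finger_overhang is the z of the fingertips in the tool frame, in mm); z points along the fingers, y is the line along which they close (so a half turn about z gives the same grasp; the last joint's range is limited). The gripper opens to 85 mm and grips with 20 to 120 N. Pads are 22 mm wide; open, the fingers measure 114 mm over their backs; the gripper's body (76 mm by 85 mm) begins 54 mm behind the grasp point. The pads swing forward as they close: fully open they stand 13 mm farther back than shut.
Start: joints at [1.079, 0.383, 0.016, 1.37, -0.006, 1.388, -0.046], TCP at [259.891, -568.395, 404.679] pointing down, gripper open.
Joint ranges: [-2.95, 2.95], [-0.25, 2.06], [-1.52, 1.56], [0.18, 2.33], [-1.44, 4.58], [0.02, 2.06], [-3.01, 3.01]. Speed limits (rad/s): [2.39, 2.39, 3.01, 3.01, 3.14, 3.14, 3.14].

INTERFACE

Orientations are given as a rotation vector (axis times angle).
In Python, from workcell import sensors, optics, job, bot gives the robot as it stands.
- The arm moves only by the tool carry_out, never from a script. Its argument "plan" is a list of rows, each an object with "translation": the shift along the tool's x, y, z as a fraction of full scale, a list of three; "turn": the turn, a rotation vector about the tool's x, y, z as a fraction of full scale, a list of three; "jaw": the opening, from 0 (shut) to 1 (fully open). In form: [{"translation": [x, y, z], "turn": [wx, wy, wz], "jaw": jaw}, ...]. A call has 1 to 8 rows; each row shifts and turns the commanded pose from where the row before left it, along the tool's axes as they then stand; what a row does not reach is not made up. Full scale, the value 1, is 0.02 m for a shift and 8 degrees for a turn. A row lasts 1/10 s, in which the tool goes at most 50 mm and 8.59 degrees, less where a joint would pass 70% of its speed; a pose out of reach is approached as far as the arm can. A call with a number of a shift or a turn outside -1 to 1 is refused whole. A call with a gripper value outside its range is refused whole. The fingers move at their own pace and stop on an object; the grip force is fixed at half the most. Time passes only in rows, so rows that do not move let the fingers close. It gives the time, the measured TCP pose, the force, the opening and the grip force at its end, in the units of the state.
- sensors.sense(): the state, without advancing time (a new reading comes with each control period).
- optics.camera(name): name is "side" or "top" or "wrist"; returns a dict with "color" (384x512x3 uint8, red, green, blue), "range_z" (384x512 float32, mm along the optical axis (not along the pixel's ray), 0 where there is no reading), "mtx" (3x3 intrinsics, pixels), "D" ([k1, k2, p1, p2, k3] as OpenCV has them; the pictures are not rectified), "rvec" (rotation vector, rad) and "tvec" (3), from world to camera coordinates, as OpenCV has them; the wrist camera has in their place "hand_eye" (4x4, takes a point from camera to tool coordinates, whose origin is the TCP and whose axes are the flange's). Camera axes: x right, y down, z forward; pixel columns grow to the right and rows downward; lengths in mm; the calibration is good to about 2 mm. A picture is of the moment at which its call begins: read the wrist's pose just before it.
- job.hand_in(): hands the job in; it is judged then, once.
The state is a dict: "clock": time; "joints": joint angles; "qvel": joint speeds; "joint_efforts": joint torques, N m; "tool_pos": TCP position; "eef_rot": TCP orientation; "force": force on the tool from outside, world axes, zero at the start; "moment": the same for the moment, N m; "opening": finger opening in mm; "grasp_force": force on a finger pad.
Only numpy, scipy, OpenCV 4.12 (cv2) and the standard library are available. Lean on these libraries where they do the work, as an engineer would, in place of code of your own. Each camera call takes 0.05 s, during which the arm holds its last target. There are 200 camera calls.

TASK

Size the glass slugs that are there, one at a time in the order red, orange, green, purple, black: stand each in the tapered gauge, slide it along the slot until it wedges between both rails, see which colour band its middle stops in, and stand it upright in the pan with the floor of that colour. When all are in their pans, take the hand scanner from its dock, aim it squarely at the middle of the bar-code label from about 10 cm in front, hold it still there for two seconds, and lay it back in its dock as it was. Leave the jars and the red case alone.

Things in the scene. Friction and masses are not known exactly. Their poses are not given: they have to be found in the camera images.
- gauge: Tapered slot gauge, fixed: aluminium base 170 x 100 x 6 mm with two steel rails, tops 20 mm above the table, a tapering slot between them. Origin: centre of the underside; x runs along the slot's centre line from the wide open mouth (x = -85 mm) to the narrow end (+85 mm); z up. Slot width in mm = 36.4 - 0.16 x. Its floor is 6 mm above the table.
- gauge_entry (a point): Point on the slot floor at x = -55 mm of the gauge, slot 45 mm wide: lower an upright slug in here, held by its top part, fingers above the rails, and slide it along the gauge's +x. Touching one rail is not yet wedged: held lightly, fingers before and behind, it shifts sideways until both rails stop it; a push of 5 to 10 N is enough. It lifts straight out.
- gauge_bands (a point): Point on the slot floor at x = 30 mm of the gauge, middle of the yellow band. Bands painted across base and rail tops: blue from gauge x = -20 to 14.3 mm, yellow from 14.3 to 45.7 mm, white from 45.7 to 80 mm. The band in which a wedged slug's centre lies is its size.
- slug_red: Red glass slug, an upright cylinder 40 mm high, diameter somewhere between 26 and 37 mm (unknown: use the gauge), 40 to 130 g, smooth and rather slippery; loose, standing on end. Origin: centre of its underside; z is its axis. May be absent (None).
- slug_orange: Orange glass slug, an upright cylinder 40 mm high, diameter somewhere between 26 and 37 mm (unknown: use the gauge), 40 to 130 g, smooth and rather slippery; loose, standing on end. Origin: centre of its underside; z is its axis. May be absent (None).
- slug_green: Green glass slug, an upright cylinder 40 mm high, diameter somewhere between 26 and 37 mm (unknown: use the gauge), 40 to 130 g, smooth and rather slippery; loose, standing on end. Origin: centre of its underside; z is its axis. May be absent (None).
- slug_purple: Purple glass slug, an upright cylinder 40 mm high, diameter somewhere between 26 and 37 mm (unknown: use the gauge), 40 to 130 g, smooth and rather slippery; loose, standing on end. Origin: centre of its underside; z is its axis. May be absent (None).
- slug_black: Black glass slug, an upright cylinder 40 mm high, diameter somewhere between 26 and 37 mm (unknown: use the gauge), 40 to 130 g, smooth and rather slippery; loose, standing on end. Origin: centre of its underside; z is its axis. May be absent (None).
- pan_blue: Black square pan with a blue floor, for slugs of the gauge's blue band; fixed, 124 x 124 mm outside, 28 mm high, walls and floor 5 mm thick, so inside is 114 x 114 mm and 23 mm deep. Origin: centre of its underside; x and y along its sides. Holds up to two slugs side by side, 27 mm either side of its centre.
- pan_yellow: Black square pan with a yellow floor, for slugs of the gauge's yellow band; fixed, 124 x 124 mm outside, 28 mm high, walls and floor 5 mm thick, so inside is 114 x 114 mm and 23 mm deep. Origin: centre of its underside; x and y along its sides. Holds up to two slugs side by side, 27 mm either side of its centre.
- pan_white: Black square pan with a white floor, for slugs of the gauge's white band; fixed, 124 x 124 mm outside, 28 mm high, walls and floor 5 mm thick, so inside is 114 x 114 mm and 23 mm deep. Origin: centre of its underside; x and y along its sides. Holds up to two slugs side by side, 27 mm either side of its centre.
- scanner: Hand scanner: a bar 160 mm long (x from -82 to +78 mm), 28 mm wide (y), 30 mm high, black with a red head at its nose (+x; the head looks 32 mm wide and 34 mm high); loose, 180 g. Origin: centre of its underside, near its balance point; x points out of the nose along the beam; z up. Grip it across its 28 mm width at the middle.
- scanner_window (a point): Centre of the scanner's window on its nose, 79 mm ahead of the scanner's origin and 16 mm above its underside; axes as the scanner's, the beam leaves along +x.
- dock: Scanner dock, fixed: grey base 170 x 70 x 10 mm; the scanner lies lengthwise on it, underside 10 mm above the table, between two pairs of rubber cheeks (41 mm apart, tops 24 mm above the table, at x = -83 to -61 and 59 to 81 mm); the middle is open for the fingers. Origin: centre of the underside; the docked scanner's nose points to the dock's +x, its origin over the dock's.
- label_stand: Fixed small stand carrying the bar-code label: base 90 x 90 mm, leaning card 74 mm wide, top about 86 mm above the table. Origin: on the underside; the label looks towards the stand's -x (roughly at the robot), leaned back 25 degrees; z up.
- label (a point): Centre of the bar-code label (60 x 44 mm) on the stand, about 61 mm above the table; axes as the stand's: a scanner reading it straight on has its nose pointing along +x.
- jar_a: Clear jar with black lid, 64 mm diameter, 85 mm high, origin under its centre. Bystander.
- jar_b: Amber jar with black lid, 64 mm diameter, 85 mm high, origin under its centre. Bystander.
- case: Red case, 150 x 90 x 30 mm, origin under its centre. Bystander.
Not all that is in view belongs to the job. Leave any pink or turquoise look-alike of the pan_yellow alone. Several things look just like the slug_black: the one meant starts farthest to the robot's right.

How it is judged (in metres and radians):
On the way, in this order (a step that is already met when the one before it is completed fails the run):
1. the red slug (if present) stands wedged in the gauge slot, upright on its floor, still (x of slug_red in the frame of gauge between 0.0271 and 0.0431 m and y of slug_red in the frame of gauge between -0.004 and 0.004 m and z of slug_red in the frame of gauge between 0.002 and 0.01 m and angle between slug_red's own z axis and vertical below 0.12 rad and linear speed of slug_red below 0.02 m/s), for 0.2 s.
2. the orange slug (if present) stands wedged in the gauge slot, upright on its floor, still (x of slug_orange in the frame of gauge between 0.0585 and 0.0745 m and y of slug_orange in the frame of gauge between -0.004 and 0.004 m and z of slug_orange in the frame of gauge between 0.002 and 0.01 m and angle between slug_orange's own z axis and vertical below 0.12 rad and linear speed of slug_orange below 0.02 m/s), for 0.2 s.
3. the green slug (if present) stands wedged in the gauge slot, upright on its floor, still (x of slug_green in the frame of gauge between -0.0105 and 0.0055 m and y of slug_green in the frame of gauge between -0.004 and 0.004 m and z of slug_green in the frame of gauge between 0.002 and 0.01 m and angle between slug_green's own z axis and vertical below 0.12 rad and linear speed of slug_green below 0.02 m/s), for 0.2 s.
4. the purple slug (if present) stands wedged in the gauge slot, upright on its floor, still (x of slug_purple in the frame of gauge between 0.0522 and 0.0682 m and y of slug_purple in the frame of gauge between -0.004 and 0.004 m and z of slug_purple in the frame of gauge between 0.002 and 0.01 m and angle between slug_purple's own z axis and vertical below 0.12 rad and linear speed of slug_purple below 0.02 m/s), for 0.2 s.
5. the black slug (if present) stands wedged in the gauge slot, upright on its floor, still (x of slug_black in the frame of gauge between -0.0042 and 0.0118 m and y of slug_black in the frame of gauge between -0.004 and 0.004 m and z of slug_black in the frame of gauge between 0.002 and 0.01 m and angle between slug_black's own z axis and vertical below 0.12 rad and linear speed of slug_black below 0.02 m/s), for 0.2 s.
6. with every slug upright in its pan, the scanner is held steady for a second, its window 4 to 15 cm in front of the label, beam within 2 cm of the label's centre and within 20 degrees of square in plan (x of slug_red in the frame of pan_yellow between -0.05 and 0.05 m and y of slug_red in the frame of pan_yellow between -0.05 and 0.05 m and z of slug_red in the frame of pan_yellow between 0.002 and 0.009 m and angle between each of slug_red, slug_orange, slug_green, slug_purple, slug_black's own z axis and vertical below 0.12 rad and x of slug_orange in the frame of pan_white between -0.05 and 0.05 m and y of slug_orange in the frame of pan_white between -0.05 and 0.05 m and z of slug_orange in the frame of pan_white between 0.002 and 0.009 m and x of slug_green in the frame of pan_blue between -0.05 and 0.05 m and y of slug_green in the frame of pan_blue between -0.05 and 0.05 m and z of slug_green in the frame of pan_blue between 0.002 and 0.009 m and x of slug_purple in the frame of pan_white between -0.05 and 0.05 m and y of slug_purple in the frame of pan_white between -0.05 and 0.05 m and z of slug_purple in the frame of pan_white between 0.002 and 0.009 m and x of slug_black in the frame of pan_blue between -0.05 and 0.05 m and y of slug_black in the frame of pan_blue between -0.05 and 0.05 m and z of slug_black in the frame of pan_blue between 0.002 and 0.009 m and x of label in the frame of scanner_window between 0.04 and 0.15 m and y of label in the frame of scanner_window between -0.02 and 0.02 m and z of label in the frame of scanner_window between -0.018 and 0.018 m and x of scanner_window in the frame of label below -0.03 m and angle between the x axis of scanner and the x axis of label_stand, either way round below 0.35 rad and linear speed of scanner below 0.02 m/s and angular speed of scanner below 0.15 rad/s), for 1 s.
At the end, for the whole second after the job is handed in: Every slug present stands upright and still on the floor of the pan of its gauge band (centre within 50 mm of the pan's centre along each side), and the scanner lies flat in its dock, nose the same way as at the start, within 14 mm lengthwise, 8 mm sideways and about 8 degrees, at rest and released (x of slug_red in the frame of pan_yellow between -0.05 and 0.05 m and y of slug_red in the frame of pan_yellow between -0.05 and 0.05 m and z of slug_red in the frame of pan_yellow between 0.002 and 0.009 m and angle between each of slug_red, slug_orange, slug_green, slug_purple, slug_black's own z axis and vertical below 0.12 rad and x of slug_orange in the frame of pan_white between -0.05 and 0.05 m and y of slug_orange in the frame of pan_white between -0.05 and 0.05 m and z of slug_orange in the frame of pan_white between 0.002 and 0.009 m and x of slug_green in the frame of pan_blue between -0.05 and 0.05 m and y of slug_green in the frame of pan_blue between -0.05 and 0.05 m and z of slug_green in the frame of pan_blue between 0.002 and 0.009 m and x of slug_purple in the frame of pan_white between -0.05 and 0.05 m and y of slug_purple in the frame of pan_white between -0.05 and 0.05 m and z of slug_purple in the frame of pan_white between 0.002 and 0.009 m and x of slug_black in the frame of pan_blue between -0.05 and 0.05 m and y of slug_black in the frame of pan_blue between -0.05 and 0.05 m and z of slug_black in the frame of pan_blue between 0.002 and 0.009 m and linear speed of each of slug_red, slug_orange, slug_green, slug_purple, slug_black, scanner below 0.02 m/s and x of scanner in the frame of dock between -0.014 and 0.014 m and y of scanner in the frame of dock between -0.008 and 0.008 m and z of scanner in the frame of dock between 0.007 and 0.014 m and x of scanner_window in the frame of dock above 0.06 m and angle between scanner's own z axis and vertical below 0.08 rad and angle between the x axis of scanner and the x axis of dock, either way round below 0.15 rad); the robot touches nothing.
It fails at once if the clear jar is shoved aside or knocked over (distance of jar_a from where it was at the start of the episode above 0.03 m or angle between jar_a's own z axis and vertical above 0.3 rad).
It fails at once if the amber jar is shoved aside or knocked over (distance of jar_b from where it was at the start of the episode above 0.03 m or angle between jar_b's own z axis and vertical above 0.3 rad).
It fails at once if the red case is shoved aside or knocked over (distance of case from where it was at the start of the episode above 0.03 m or angle between case's own z axis and vertical above 0.3 rad).
Of slug_red, slug_orange, slug_green, slug_purple, slug_black only 3 to 4 are there at a start; the rules pass over those that are not, and their reading is None.
At some moment in a run one of slug_red, slug_orange, slug_green, slug_purple, slug_black may be knocked a few centimetres aside while the robot is not near it.
It also fails if it takes over 210 s, if anything falls off the work surface, if the arm or the gripper's body presses on something with over 40 N, if the wrist force passes 120 N, or if a joint passes its speed limit or range.

## Working session

There is one attempt and no reset: what is moved stays moved. The work goes in short steps, Python scripts to look and compute and a tool call to move; the robot and the scene stay as the last step left them, time stands still between calls to the robot, and variables do not carry over. Pictures are saved under pics/ and viewed, at most 14 in all, crops included, and the job is handed in when it is done.

Besides the shell and the picture viewer there is one more tool, called after "Emit:" as name([rows], argument=value, ...), one row to a line, values as JSON. carry_out: Moves the arm, as the interface text tells. Shift numbers are shares of 0.02 m and turn numbers shares of 8 degrees, none past 1 either way. Its arguments: {"type":"object","properties":{"plan":{"type":"array"}},"required":["plan"]}

```bash
mkdir -p pics
cat > h.py <<'E'
import numpy as np, cv2
from workcell import sensors, optics, job, bot
R=lambda v: cv2.Rodrigues(np.array(v,float))[0]
def pose():
    s=sensors.sense(); return R(s['eef_rot']),np.array(s['tool_pos'],float)
def cam(n):
    Rt,t=pose(); c=optics.camera(n)
    if n=='wrist':
        H=np.array(c['hand_eye']); c['Rcw']=Rt@H[:3,:3]; c['o']=Rt@H[:3,3]+t
    else:
        r=R(c['rvec']); c['Rcw']=r.T; c['o']=-r.T@np.array(c['tvec']).ravel()
    return c
def save(c,f,crop=None,k=1):
    im=c['color'][:,:,::-1]
    if crop: a,b,d,e=crop; im=im[b:e,a:d]
    cv2.imwrite('pics/'+f,cv2.resize(im,None,fx=k,fy=k,interpolation=cv2.INTER_CUBIC))
def ray(c,u,v):
    p=cv2.undistortPoints(np.array([[[u,v]]],float),np.array(c['mtx']),np.array(c['D']))[0,0]
    return c['Rcw']@np.array([p[0],p[1],1])
def onz(c,u,v,z):
    d=ray(c,u,v); return c['o']+d*(z-c['o'][2])/d[2]
def cloud(c):
    h,w=c['range_z'].shape; u,v=np.meshgrid(np.arange(w),np.arange(h))
    p=cv2.undistortPoints(np.stack([u,v],-1).reshape(-1,1,2).astype(float),np.array(c['mtx']),np.array(c['D'])).reshape(h,w,2)
    return (np.dstack([p,np.ones((h,w))])*c['range_z'][...,None])@c['Rcw'].T+c['o']
E
python3 - <<'E'
from h import *
import pickle
for n in('top','side'):
    c=cam(n); pickle.dump({k:c[k] for k in c},open(n+'.pkl','wb')); save(c,n+'0.png',k=1.56); print(n,c['o'])
print(sensors.sense())
E
```

```text
top [ 459.53561289   37.05344437 1355.1166099 ]
side [  249.5978184  -1289.39534624   863.76085161]
{'clock': 0.1, 'joints': array([ 1.07909657,  0.38417604,  0.01637249,  1.37103294, -0.00630627,
        1.38821968, -0.04649269]), 'qvel': array([-0.00108691, -0.00080088, -0.00150122, -0.00311696,  0.00098834,
        0.00181601,  0.00198119]), 'joint_efforts': array([ 3.98455115e-03, -6.29127002e+01,  8.47929250e-01, -3.72751093e+01,
        1.67404662e-02,  1.03893995e-02, -3.81990299e-05]), 'tool_pos': array([ 259.84285421, -568.26544759,  403.77218931]), 'eef_rot': array([-3.06793750e+00, -6.68148553e-01,  6.27300680e-04]), 'force': array([ 0.48651315,  0.11008046, -0.15748821]), 'moment': array([-0.02643668,  0.01161399,  0.00285086]), 'grasp_force': 0.0, 'opening': 85.43696304681019}
```

View pics/top0.png

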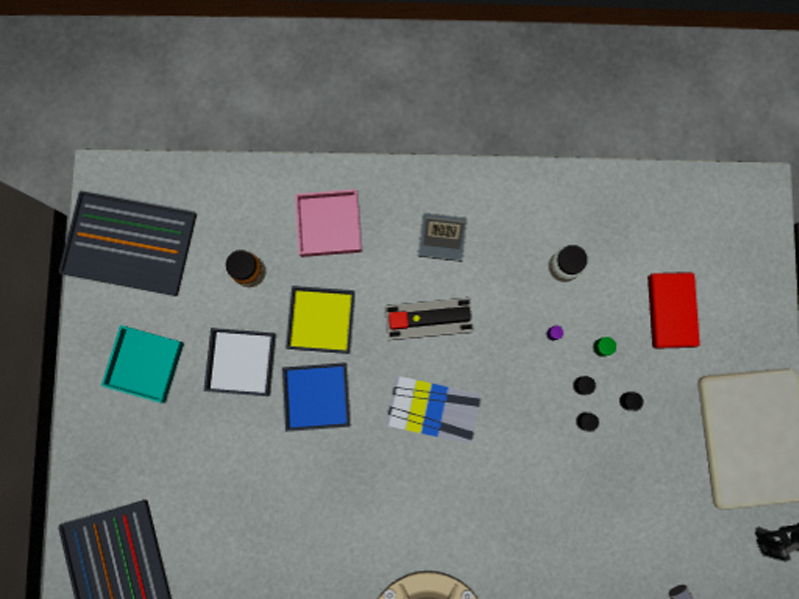

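View pics/side0.png

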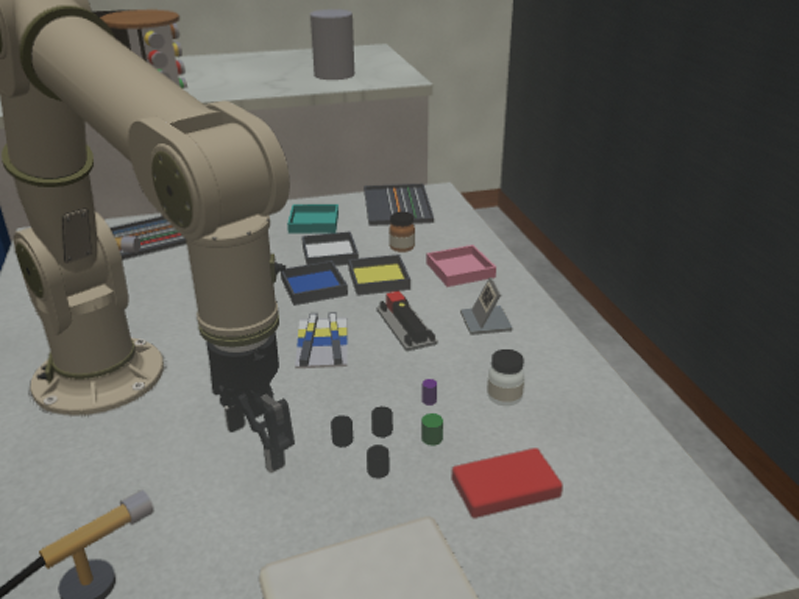

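The top view (×1.56) shows purple at (556,332), green at (606,346) and three black slugs at (584,385), (631,401) and (588,422). No red or orange slug is visible. Image right is the robot's right, so the black one meant is at (631,401). The gauge is at (435,408) with its wide mouth to the right, the dock and scanner at (430,318) with the nose left, and the label stand at (443,237). The pans are yellow (320,320), blue (316,397) and white (240,362); the pink and turquoise look-alikes are to be left alone.

Run:
```python
from h import *
import pickle
c=pickle.load(open('top.pkl','rb')); P=cloud(c); hsv=cv2.cvtColor(c['color'],cv2.COLOR_RGB2HSV)
k=1.5625
for n,(u,v),z in [('purple',(556,332),40),('green',(606,346),40),('bl1',(584,385),40),('bl2',(631,401),40),('bl3',(588,422),40)]:
    u/=k;v/=k
    U,V=int(u),int(v); w=P[V-14:V+15,U-14:U+15]; m=(w[...,2]>30)&(w[...,2]<50)
    n_,lab,st,ce=cv2.connectedComponentsWithStats(m.astype(np.uint8)); l=lab[14,14]; q=w[lab==l]
    print(n,onz(c,u,v,z).round(),q.mean(0).round(1),q.max(0).round()-q.min(0).round(),len(q))
for n,(u,v),z in [('yel',(320,320),5),('blue',(316,397),5),('white',(240,362),5),('jar_a',(570,262),85),('jar_b',(242,265),85),('case',(674,310),30)]:
    print(n,onz(c,u/k,v/k,z).round())
# pans: orientation from coloured floor
for n,lo,hi in [('yel',(22,120,60),(35,255,255)),('blue',(105,120,60),(125,255,255))]:
    m=cv2.inRange(hsv,lo,hi); cn=max(cv2.findContours(m,0,1)[0],key=cv2.contourArea)
    b=cv2.boxPoints(cv2.minAreaRect(cn)); q=np.array([onz(c,*p,5) for p in b]); print(n,q.mean(0).round(1),q[:,:2].round().tolist())
# scanner head, dock
m=cv2.inRange(hsv,(0,120,60),(8,255,255)); m[:, :245]=0;m[:,270:]=0;m[:190]=0;m[215:]=0
q=P[m>0]; print('head',q.mean(0).round(1),len(q))
m=(P[...,2]>32)&(P[...,2]<52); m[:, :245]=0;m[:,306:]=0;m[:185]=0;m[222:]=0
q=P[m]; mu=q.mean(0); e=np.linalg.eigh(np.cov((q-mu)[:,:2].T)); print('scan',mu.round(1),e[1][:,1],len(q),q.min(0).round(),q.max(0).round())
im=c['color'][120:300,120:430]
a=c['color'][115:210,230:320];b=c['color'][225:300,235:325]
save(c,'c1.png',(235,120,325,295),5) if 0 else None
f=lambda x,w:cv2.resize(c['color'][x[1]:x[3],x[0]:x[2],::-1],(w,600))
A=cv2.resize(c['color'][125:225,240:320,::-1],(400,300),interpolation=cv2.INTER_CUBIC)
cv2.imwrite('pics/crop1.png',np.vstack([cv2.resize(c['color'][130:225,242:312,::-1],None,fx=6,fy=6,interpolation=2)[:,:420]])[:570])
cv2.imwrite('pics/crop2.png',cv2.resize(c['color'][235:285,240:315,::-1],None,fx=10,fy=10,interpolation=2))
# other small things 30-50 high
m=((P[...,2]>25)&(P[...,2]<60)).astype(np.uint8); n_,lab,st,ce=cv2.connectedComponentsWithStats(m)
for i in range(1,n_):
    if 40<st[i,4]<2000: print(st[i],P[lab==i].mean(0).round(), c['color'][lab==i].mean(0).round())
```

```text
purple [ 582. -242.   40.] [ 581.7 -241.9   40.6] [24. 25. 16.] 62
green [ 557. -340.   40.] [ 556.1 -340.8   40.1] [34. 37. 19.] 123
bl1 [ 480. -296.   40.] [ 479.3 -299.5   39.6] [34. 35. 19.] 119
bl2 [ 451. -387.   40.] [ 449.9 -393.2   40. ] [33. 36. 15.] 118
bl3 [ 410. -303.   40.] [ 408.8 -305.4   40.3] [33. 34. 17.] 117
yel [601. 223.   5.]
blue [449. 225.   5.]
white [515. 379.   5.]
jar_a [ 713. -260.   85.]
jar_b [695. 363.  85.]
case [ 631. -480.   30.]
yel [601.7 221.    5. ] [[549.0, 281.0], [663.0, 275.0], [655.0, 161.0], [541.0, 167.0]]
blue [448.7 224.8   5. ] [[501.0, 288.0], [511.0, 173.0], [396.0, 162.0], [387.0, 276.0]]
head [600.1  65.1  42.5] 131
scan [607.1   5.4  41. ] [-0.11532621  0.99332767] 498 [584. -78.  32.] [630.  84.  51.]
[190 123  19  35  87] [817. 261.  29.] [155.  99. 119.]
[228 127   4  33  50] [791. 149.  29.] [155. 106. 125.]
[272 146  25  11 178] [767. -20.  42.] [71. 68. 60.]
[192 159  36   4  64] [738. 213.  29.] [162. 104. 127.]
[352 160  20  20  98] [ 703. -249.   47.] [94. 96. 88.]
[148 162  21  21 105] [684. 350.  48.] [69. 49. 30.]
[ 417  174   31   49 1306] [ 631. -482.   31.] [177.  12.   4.]
[221 186   6  36  66] [610. 160.  29.] [48. 51. 49.]
[249 196  54  15 517] [607.   6.  41.] [69. 33. 26.]
[351 209  10   9  67] [ 581. -241.   40.] [ 88.  27. 119.]
[382 216  13  12 128] [ 556. -340.   40.] [  4. 104.  26.]
[103 219  12  34  62] [500. 510.  28.] [  0. 134. 121.]
[192 232  31  23  78] [498. 192.  28.] [46. 51. 58.]
[181 235  10  31  65] [471. 281.  28.] [45. 49. 54.]
[131 237  15  15  41] [467. 427.  29.] [55. 59. 64.]
[368 241  14  12 123] [ 479. -299.   39.] [22. 21. 21.]
[147 247  25   7  47] [454. 347.  29.] [54. 58. 63.]
[399 252  14  12 125] [ 450. -392.   39.] [21. 21. 22.]
[371 265  13  12 122] [ 409. -305.   40.] [24. 24. 24.]
```

View pics/crop1.png

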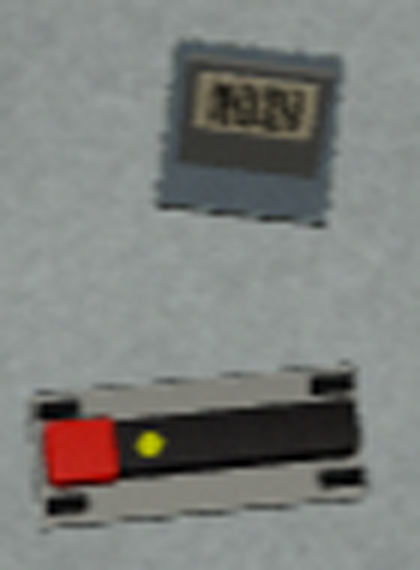

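View pics/crop2.png

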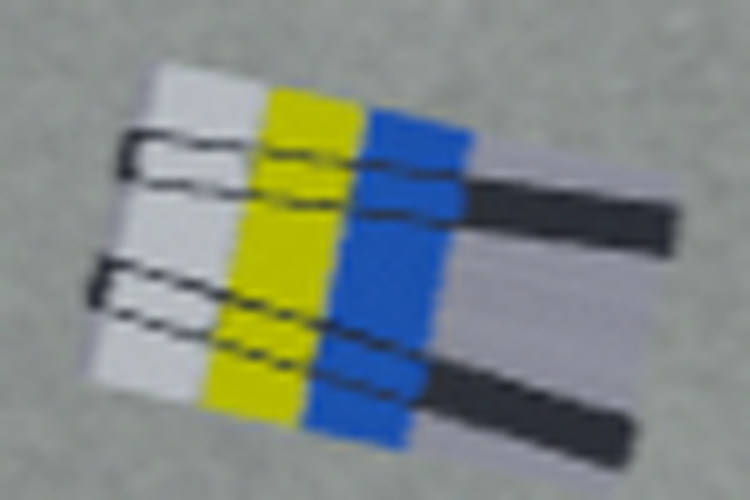

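The crops show the dock corners and the label centre at (258,107) in crop1, and the gauge base corners in crop2. The gauge narrows to the left, at the white band. Next I'll work these out in world coordinates.

```bash
cat >> h.py <<'E'
def plan(tx,ty,tz,ydir=None,n=None):
    """rows to go to TCP target; ydir=world angle deg of tool y (mod 180). tool stays vertical"""
    Rt,t=pose(); d=np.array([tx,ty,tz])-t; 
    cur=np.degrees(np.arctan2(Rt[1,1],Rt[0,1])); w=0
    if ydir is not None: w=-((ydir-cur+90)%180-90)   # tool z is down
    print('at',t.round(1),'ytool %.1f'%cur,'tilt',np.degrees(np.arccos(-Rt[2,2])).round(2),'tool shift mm',(Rt.T@d).round(1),'turn z deg %.1f'%w)
    return Rt.T@d,w
E
python3 - <<'E'
from h import *
import pickle
c=pickle.load(open('top.pkl','rb'))
def pts(L,off,k,z): return np.array([onz(c,off[0]+(x+.5)/k-.5,off[1]+(y+.5)/k-.5,z) for x,y in L])[:,:2]
g=pts([(155,60),(680,180),(615,490),(80,375)],(240,235),10,6); print('gauge',g.round(),g.mean(0))
d=(g[0]+g[3]-g[1]-g[2])/2; print(np.linalg.norm(d),'ang',np.degrees(np.arctan2(d[1],d[0])))
# band boundaries midpoints on base edges: yellow/blue & white/yellow
r=pts([(130,130),(105,262),(682,205),(635,415),(120,180),(95,308),(675,257),(628,468)],(240,235),10,20); print('rails',r.round())
q=pts([(33,397),(353,365),(367,490),(42,528)],(242,130),6,10); print('dock',q.round(),q.mean(0)); d=(q[0]+q[3]-q[1]-q[2])/2; print(np.linalg.norm(d),'ang',np.degrees(np.arctan2(d[1],d[0])))
s=pts([(178,40),(342,55),(325,225),(157,207)],(242,130),6,3); d=(s[0]+s[1]-s[2]-s[3])/2; print('stand',s.round(),s.mean(0),np.degrees(np.arctan2(d[1],d[0])),'label',pts([(258,107)],(242,130),6,61))
plan(556,-340,300,100)
E
```

```text
gauge [[493.  64.]
 [459. -99.]
 [364. -80.]
 [396.  85.]] [428.07536647  -7.51232007]
166.80087449947382 ang 78.53296087163113
rails [[471.  71.]
 [431.  77.]
 [451. -98.]
 [388. -84.]
 [456.  73.]
 [417.  80.]
 [435. -96.]
 [372. -82.]]
dock [[631.  91.]
 [651. -75.]
 [586. -83.]
 [563.  85.]] [608.04567495   4.67272703]
168.33687216586344 ang 97.25129302688164
stand [[825.  19.]
 [819. -68.]
 [727. -60.]
 [734.  29.]] [776.13494407 -20.29923391] -5.592057933254098 label [[775.25393903 -21.4639209 ]]
at [ 259.8 -568.3  403.8] ytool -65.4 tilt 0.1 tool shift mm [364.3 -84.3 103.9] turn z deg 14.6
```

Emit:
carry_out([
  {"translation": [0.96,-0.22,0.27],"turn": [0,0,0],"jaw": 1},
  {"translation": [0.96,-0.22,0.27],"turn": [0,0,0],"jaw": 1},
  {"translation": [0.96,-0.22,0.27],"turn": [0,0,0],"jaw": 1},
  {"translation": [0.96,-0.22,0.27],"turn": [0,0,0],"jaw": 1},
  {"translation": [0.96,-0.22,0.27],"turn": [0,0,0],"jaw": 1},
  {"translation": [0.96,-0.22,0.27],"turn": [0,0,0],"jaw": 1},
  {"translation": [0.96,-0.22,0.27],"turn": [0,0,0],"jaw": 1},
  {"translation": [0.96,-0.22,0.27],"turn": [0,0,0],"jaw": 1},
])

```text
clock: 0.9
tool_pos: [385.5, -471.9, 360.7]
eef_rot: [-3.069, -0.668, 0.001]
force: [-0.3, -0.1, -0.1]
opening: 85.2
grasp_force: 0.0
```

Emit:
carry_out([
  {"translation": [0.96,-0.22,0.27],"turn": [0,0,0],"jaw": 1},
  {"translation": [0.96,-0.22,0.27],"turn": [0,0,0],"jaw": 1},
  {"translation": [0.96,-0.22,0.27],"turn": [0,0,0],"jaw": 1},
  {"translation": [0.96,-0.22,0.27],"turn": [0,0,0],"jaw": 1},
  {"translation": [0.96,-0.22,0.27],"turn": [0,0,0],"jaw": 1},
  {"translation": [0.96,-0.22,0.27],"turn": [0,0,0],"jaw": 1},
  {"translation": [0.96,-0.22,0.27],"turn": [0,0,0],"jaw": 1},
  {"translation": [0,0,0],"turn": [0,0,0.9],"jaw": 1},
])

```text
clock: 1.7
tool_pos: [496.7, -385.4, 322.0]
eef_rot: [-3.101, -0.48, 0.0]
force: [-0.3, 0.5, 0.4]
opening: 85.3
grasp_force: 0.0
```

Emit:
carry_out([
  {"translation": [0,0,0],"turn": [0,0,0.9],"jaw": 1},
  {"translation": [0,0,0],"turn": [0,0,0.9],"jaw": 1},
  {"translation": [0,0,0],"turn": [0,0,0.9],"jaw": 1},
  {"translation": [0,0,0],"turn": [0,0,0.9],"jaw": 1},
  {"translation": [0,0,0],"turn": [0,0,0],"jaw": 1},
  {"translation": [0,0,0],"turn": [0,0,0],"jaw": 1},
])

```text
clock: 2.3
tool_pos: [494.4, -388.5, 323.3]
eef_rot: [-3.126, 0.307, 0.001]
force: [-0.3, 0.6, -0.2]
opening: 85.5
grasp_force: 0.0
```

```bash
cat >> h.py <<'E'
def slugs(c,lo=30,hi=48):
    P=cloud(c); m=((P[...,2]>lo)&(P[...,2]<hi)&(c['range_z']>0)).astype(np.uint8); n,lab,st,ce=cv2.connectedComponentsWithStats(m)
    for i in range(1,n):
        if st[i,4]>60:
            q=P[lab==i]; (ctr,r)=cv2.minEnclosingCircle(q[:,:2].astype(np.float32)); print(st[i],'mean',q.mean(0).round(1),'circ',np.round(ctr,1),round(r,1),'rgb',c['color'][lab==i].mean(0).round())
E
python3 - <<'E'
from h import *
c=cam('wrist'); save(c,'w1.png',k=1.56); slugs(c)
plan(556,-340,300,78.5)
E
```

```text
[311  38  20  19  69] mean [ 605.5 -466.7   30.4] circ [ 604.2 -465.8] 8.5 rgb [193.  40.  29.]
[332  47  22  12  65] mean [ 597.7 -484.8   30.4] circ [ 598.2 -484.4] 9.0 rgb [193.  35.  23.]
[ 62 113  36  31 851] mean [ 581.1 -245.    38.3] circ [ 581.4 -243.2] 13.5 rgb [ 87.  37. 117.]
[ 172  114   42   42 1379] mean [ 556.1 -342.7   39.1] circ [ 555.7 -341.9] 18.4 rgb [ 33. 130.  54.]
[  406   127   106   191 14422] mean [ 425.6 -586.6   34.1] circ [ 400.3 -594.5] 111.2 rgb [171. 176. 165.]
[ 153  203   38   37 1065] mean [ 480.8 -302.2   38.7] circ [ 479.5 -300.4] 18.3 rgb [37. 40. 39.]
[ 252  213   37   37 1030] mean [ 451.3 -393.4   38.9] circ [ 449.7 -393.2] 17.9 rgb [42. 45. 44.]
[178 264  36  35 943] mean [ 410.9 -307.4   38.6] circ [ 408.8 -305.7] 18.5 rgb [33. 35. 35.]
at [ 494.3 -388.5  323.4] ytool -101.2 tilt 0.03 tool shift mm [ 51.  -59.6  23.4] turn z deg 0.3
```

View pics/w1.png

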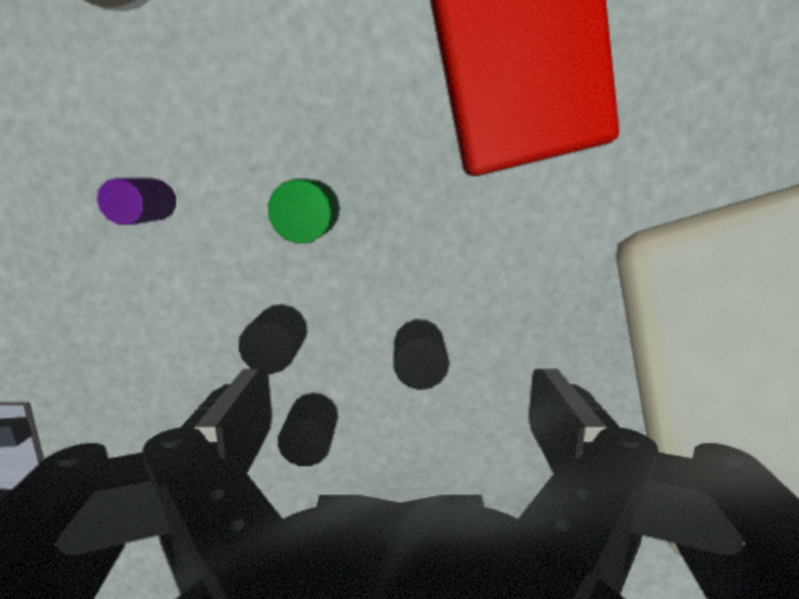

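Emit:
carry_out([
  {"translation": [0.85,-0.96,0.4],"turn": [0,0,0],"jaw": 1},
  {"translation": [0.85,-0.96,0.4],"turn": [0,0,0],"jaw": 1},
  {"translation": [0.85,-0.96,0.4],"turn": [0,0,0],"jaw": 1},
  {"translation": [0,0,1],"turn": [0,0,0],"jaw": 0.8},
  {"translation": [0,0,1],"turn": [0,0,0],"jaw": 0.8},
  {"translation": [0,0,1],"turn": [0,0,0],"jaw": 0.8},
  {"translation": [0,0,1],"turn": [0,0,0],"jaw": 0.8},
  {"translation": [0,0,0],"turn": [0,0,0],"jaw": 0.8},
])

```text
clock: 3.15
tool_pos: [554.6, -341.6, 216.3]
eef_rot: [-3.124, 0.309, 0.008]
force: [-0.8, -0.3, -0.4]
opening: 68.3
grasp_force: 0.0
```

Emit:
carry_out([
  {"translation": [0,0,1],"turn": [0,0,0],"jaw": 0.8},
  {"translation": [0,0,0.5],"turn": [0,0,0],"jaw": 0.8},
  {"translation": [0,0,0],"turn": [0,0,0],"jaw": 0.8},
  {"translation": [0,0,0],"turn": [0,0,0],"jaw": 0.8},
])

```text
clock: 3.55
tool_pos: [555.9, -342.4, 190.4]
eef_rot: [3.126, -0.312, 0.001]
force: [0.2, 0.3, -0.3]
opening: 68.4
grasp_force: 0.0
```

Emit:
carry_out([
  {"translation": [0,0,0],"turn": [0,0,0],"jaw": 0.2},
  {"translation": [0,0,0],"turn": [0,0,0],"jaw": 0.2},
  {"translation": [0,0,0],"turn": [0,0,0],"jaw": 0.2},
  {"translation": [0,0,0],"turn": [0,0,0],"jaw": 0.2},
  {"translation": [0,0,0],"turn": [0,0,0],"jaw": 0.2},
  {"translation": [0,0,0],"turn": [0,0,0],"jaw": 0.2},
  {"translation": [0,0,0],"turn": [0,0,0],"jaw": 0.2},
  {"translation": [0,0,-0.5],"turn": [0,0,0],"jaw": 0.2},
])

```text
clock: 4.35
tool_pos: [555.2, -341.9, 198.9]
eef_rot: [-3.125, 0.313, 0.003]
force: [1.2, -0.2, -1.9]
opening: 35.3
grasp_force: 59.9
```

Emit:
carry_out([
  {"translation": [0,0,-1],"turn": [0,0,0],"jaw": 0.2},
  {"translation": [0,0,-1],"turn": [0,0,0],"jaw": 0.2},
  {"translation": [0,0,-1],"turn": [0,0,0],"jaw": 0.2},
  {"translation": [0,0,0],"turn": [0,0,0],"jaw": 0.2},
  {"translation": [0,0,0],"turn": [0,0,0],"jaw": 0.2},
])

```text
clock: 4.85
tool_pos: [555.7, -342.2, 260.0]
eef_rot: [3.126, -0.313, 0.001]
force: [0.7, -0.5, -1.5]
opening: 35.3
grasp_force: 59.9
```

Run:
```python
from h import *
s=sensors.sense(); print(s['opening'],s['grasp_force'],s['force'],s['joints'].round(2))
c=cam('wrist'); save(c,'w2.png',(120,160,400,384),2)
g=np.array([428.,-7.5]);a=np.radians(78.5); e=g-40*np.array([np.cos(a),np.sin(a)]); print(e)
plan(e[0],e[1],260,78.5)
```

```text
35.29492012404638 59.880693554878235 [ 0.68061655 -0.46975822 -1.46000674] [ 0.52  0.54 -0.02  1.47  0.01  1.13 -1.27]
[420.02528262 -46.69698818]
at [ 555.5 -342.   258.9] ytool -101.4 tilt 0.07 tool shift mm [-191.2 -262.6   -0.7] turn z deg 0.1
```

View pics/w2.png

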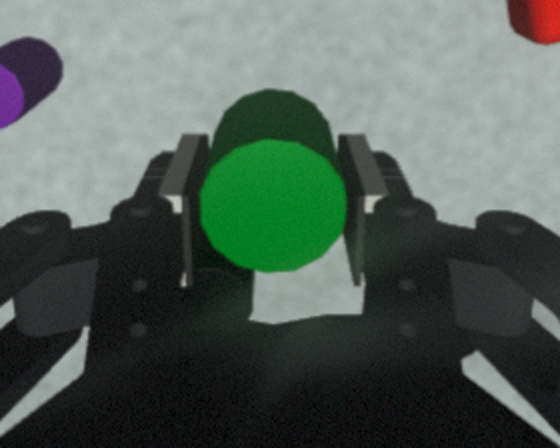

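Emit:
carry_out([
  {"translation": [-0.735,-0.972,0],"turn": [0,0,0],"jaw": 0.2},
  {"translation": [-0.735,-0.972,0],"turn": [0,0,0],"jaw": 0.2},
  {"translation": [-0.735,-0.972,0],"turn": [0,0,0],"jaw": 0.2},
  {"translation": [-0.735,-0.972,0],"turn": [0,0,0],"jaw": 0.2},
  {"translation": [-0.735,-0.972,0],"turn": [0,0,0],"jaw": 0.2},
  {"translation": [-0.735,-0.972,0],"turn": [0,0,0],"jaw": 0.2},
  {"translation": [-0.735,-0.972,0],"turn": [0,0,0],"jaw": 0.2},
  {"translation": [-0.735,-0.972,0],"turn": [0,0,0],"jaw": 0.2},
])

```text
clock: 5.7
tool_pos: [470.3, -165.5, 258.4]
eef_rot: [-3.125, 0.313, 0.004]
force: [0.3, 0.7, -0.8]
opening: 35.3
grasp_force: 60.0
```

Emit:
carry_out([
  {"translation": [-0.735,-0.972,0],"turn": [0,0,0],"jaw": 0.2},
  {"translation": [-0.735,-0.972,0],"turn": [0,0,0],"jaw": 0.2},
  {"translation": [-0.735,-0.972,0],"turn": [0,0,0],"jaw": 0.2},
  {"translation": [-0.735,-0.972,0],"turn": [0,0,0],"jaw": 0.2},
  {"translation": [-0.735,-0.972,0],"turn": [0,0,0],"jaw": 0.2},
  {"translation": [0,0,0.5],"turn": [0,0,0],"jaw": 0.2},
  {"translation": [0,0,0],"turn": [0,0,0],"jaw": 0.2},
  {"translation": [0,0,0],"turn": [0,0,0],"jaw": 0.2},
])

```text
clock: 6.5
tool_pos: [418.4, -57.4, 249.0]
eef_rot: [3.126, -0.314, -0.003]
force: [-0.9, -0.2, -1.6]
opening: 35.1
grasp_force: 60.0
```

```bash
cat >> h.py <<'E'
G=np.array([427.8,-7.4]);GA=np.radians(78.8);GX=np.array([np.cos(GA),np.sin(GA)]);GY=np.array([-np.sin(GA),np.cos(GA)])
def ing(p): d=np.array(p[:2])-G; return (d@GX).round(1),(d@GY).round(1)
def gplan(x,z): 
    p=G+x*GX; print('now in gauge',ing(pose()[1])); return plan(p[0],p[1],z,78.8)
E
python3 - <<'E'
from h import *
gplan(-50,197); s=sensors.sense();print(s['joints'].round(2),s['opening'],s['grasp_force'])
c=cam('wrist');save(c,'w3.png',k=1.56)
E
```

```text
now in gauge (np.float64(-50.8), np.float64(-0.5))
at [418.4 -57.4 249. ] ytool -101.5 tilt 0.09 tool shift mm [-0.4 -0.8 52. ] turn z deg -0.3
[ 0.23  0.11 -0.18  2.08  0.02  0.95 -1.73] 35.110372791427935 59.96069669723511
```

View pics/w3.png

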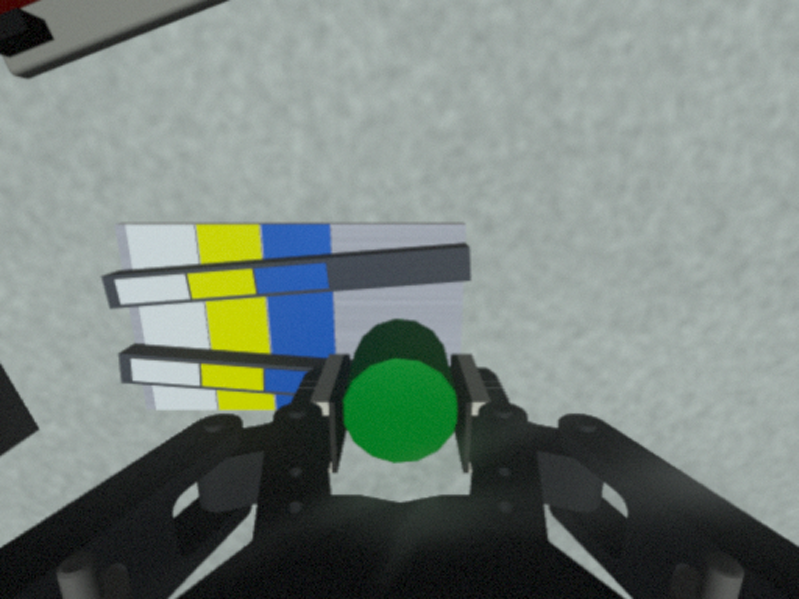

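Run:
```python
from h import *
c=cam('wrist');k=1.5625
L=[((118,223),(85,-50)),((465,223),(-85,-50)),((330,224),(-20,-50)),((261,224),(14.3,-50)),((195,224),(45.7,-50)),((220,410),(45.7,50)),((155,410),(80,50)),((276,409),(14.3,50))]
W=np.array([onz(c,(u+.5)/k-.5,(v+.5)/k-.5,6)[:2] for (u,v),_ in L]); M=np.array([g for _,g in L],float)
a=M-M.mean(0);b=W-W.mean(0); th=np.arctan2((a[:,0]*b[:,1]-a[:,1]*b[:,0]).sum(),(a*b).sum()); r=np.array([[np.cos(th),-np.sin(th)],[np.sin(th),np.cos(th)]])
o=W.mean(0)-r@M.mean(0); print(np.degrees(th),o.round(1)); print((W-(M@r.T+o)).round(1).tolist())
# slug held: top centre
print('slug top', onz(c,401/k,410/k,pose()[1][2]-190.4+40).round(1), pose()[1].round(1))
```

```text
78.46242570880943 [427.5  -5. ]
[[0.0, -1.9], [0.4, 0.8], [-0.1, 0.9], [-0.2, -0.2], [-0.1, 0.3], [-0.3, -0.6], [-0.1, 0.6], [0.5, 0.1]]
slug top [419.4 -57.8  99.2] [418.8 -57.5 249.6]
```

Emit:
carry_out([
  {"translation": [-0.06,0,1],"turn": [0,0,0],"jaw": 0.2},
  {"translation": [0,0,1],"turn": [0,0,0],"jaw": 0.2},
  {"translation": [0,0,0.25],"turn": [0,0,0],"jaw": 0.2},
  {"translation": [0,0,0.2],"turn": [0,0,0],"jaw": 0.2},
  {"translation": [0,0,0.12],"turn": [0,0,0],"jaw": 0.2},
  {"translation": [0,0,0],"turn": [0,0,0],"jaw": 0.2},
])

```text
clock: 7.2
tool_pos: [417.7, -56.6, 198.7]
eef_rot: [-3.126, 0.313, -0.001]
force: [-0.2, 1.2, 0.4]
opening: 35.3
grasp_force: 60.0
```

Emit:
carry_out([
  {"translation": [0,0,0.12],"turn": [0,0,0],"jaw": 0.2},
  {"translation": [0,0,0],"turn": [0,0,0],"jaw": 0.45},
  {"translation": [0,0,0],"turn": [0,0,0],"jaw": 0.45},
  {"translation": [0,-0.5,0],"turn": [0,0,0],"jaw": 0.45},
  {"translation": [0,-0.5,0],"turn": [0,0,0],"jaw": 0.45},
  {"translation": [0,-0.5,0],"turn": [0,0,0],"jaw": 0.45},
  {"translation": [0,-0.3,0],"turn": [0,0,0],"jaw": 0.45},
  {"translation": [0,0,0],"turn": [0,0,0],"jaw": 0.45},
])

```text
clock: 8.0
tool_pos: [424.7, -19.7, 195.9]
eef_rot: [-3.126, 0.309, -0.0]
force: [-0.6, -0.2, -0.3]
opening: 38.2
grasp_force: 0.0
```

Emit:
carry_out([
  {"translation": [0,-0.2,0],"turn": [0,0,0],"jaw": 0.45},
  {"translation": [0,-0.2,0],"turn": [0,0,0],"jaw": 0.45},
  {"translation": [0,-0.15,0],"turn": [0,0,0],"jaw": 0.45},
  {"translation": [0,0,0],"turn": [0,0,0],"jaw": 0.45},
])

```text
clock: 8.4
tool_pos: [426.7, -10.0, 195.9]
eef_rot: [-3.126, 0.312, -0.0]
force: [0.4, -0.0, 0.9]
opening: 38.5
grasp_force: 0.0
```

Emit:
carry_out([
  {"translation": [0,-0.05,0],"turn": [0,0,0],"jaw": 0.45},
  {"translation": [0,-0.05,0],"turn": [0,0,0],"jaw": 0.45},
  {"translation": [0,0,0],"turn": [0,0,0],"jaw": 0.45},
])

```text
clock: 8.7
tool_pos: [427.1, -8.4, 195.9]
eef_rot: [-3.126, 0.313, 0.0]
force: [-1.0, -0.3, -0.5]
opening: 38.6
grasp_force: 0.2
```

Emit:
carry_out([
  {"translation": [0,-0.05,0],"turn": [0,0,0],"jaw": 0.45},
  {"translation": [0,-0.05,0],"turn": [0,0,0],"jaw": 0.45},
  {"translation": [0,0,0],"turn": [0,0,0],"jaw": 0.45},
])

```text
clock: 9.0
tool_pos: [427.4, -7.1, 196.0]
eef_rot: [3.125, -0.314, -0.0]
force: [-1.3, -5.7, 2.1]
opening: 38.7
grasp_force: 2.4
```

Emit:
carry_out([
  {"translation": [0,-0.05,0],"turn": [0,0,0],"jaw": 0.45},
  {"translation": [0,0,0],"turn": [0,0,0],"jaw": 0.45},
  {"translation": [0,0,0],"turn": [0,0,0],"jaw": 0.45},
])

```text
clock: 9.3
tool_pos: [427.5, -6.7, 196.0]
eef_rot: [3.124, -0.315, -0.001]
force: [-2.6, -7.6, 3.6]
opening: 38.6
grasp_force: 3.6
```

```bash
sed -i 's/^G=np.array.*/G=np.array([427.6,-6.2]);GA=np.radians(78.5);GX=np.array([np.cos(GA),np.sin(GA)]);GY=np.array([-np.sin(GA),np.cos(GA)])/' h.py
python3 - <<'E'
from h import *
c=cam('wrist');save(c,'w4.png',k=1.56)
for uv in [(401,410)]: print(ing(onz(c,uv[0]/1.5625,uv[1]/1.5625,46)))
print(ing(pose()[1]))
E
```

```text
(np.float64(-0.8), np.float64(-1.0))
(np.float64(-0.5), np.float64(0.0))
```

View pics/w4.png

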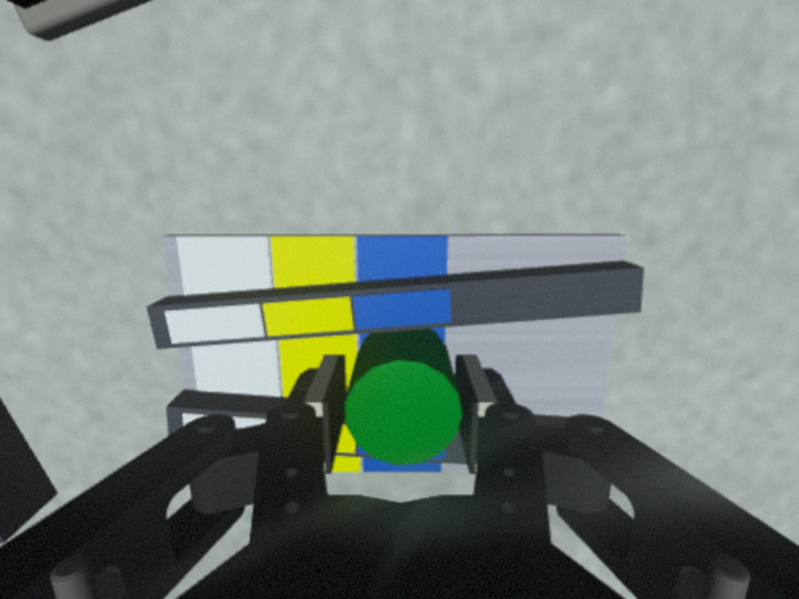

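Emit:
carry_out([
  {"translation": [0,0.08,0],"turn": [0,0,0],"jaw": 0.45},
  {"translation": [0,0,0],"turn": [0,0,0],"jaw": 0.2},
  {"translation": [0,0,0],"turn": [0,0,0],"jaw": 0.2},
  {"translation": [0,0,0],"turn": [0,0,0],"jaw": 0.2},
  {"translation": [0,0,-0.3],"turn": [0,0,0],"jaw": 0.2},
  {"translation": [0,0,-0.8],"turn": [0,0,0],"jaw": 0.2},
  {"translation": [0,0,-1],"turn": [0,0,0],"jaw": 0.2},
  {"translation": [0,0,-1],"turn": [0,0,0],"jaw": 0.2},
])

```text
clock: 10.15
tool_pos: [427.2, -6.4, 258.7]
eef_rot: [-3.125, 0.311, 0.001]
force: [0.3, -0.2, -1.3]
opening: 34.7
grasp_force: 61.2
```

Emit:
carry_out([
  {"translation": [0,0,-0.6],"turn": [0,0,0],"jaw": 0.2},
  {"translation": [0,-1,0],"turn": [0,0,0],"jaw": 0.2},
  {"translation": [0,-1,0],"turn": [0,0,0],"jaw": 0.2},
  {"translation": [0,-1,0],"turn": [0,0,0],"jaw": 0.2},
  {"translation": [0,-1,0],"turn": [0,0,0],"jaw": 0.2},
  {"translation": [0,-1,0],"turn": [0,0,0],"jaw": 0.2},
  {"translation": [0,-1,0],"turn": [0,0,0],"jaw": 0.2},
  {"translation": [0,-1,0],"turn": [0,0,0],"jaw": 0.2},
])

```text
clock: 10.95
tool_pos: [455.0, 131.3, 269.8]
eef_rot: [-3.126, 0.312, 0.001]
force: [-0.3, -0.6, 0.3]
opening: 35.4
grasp_force: 61.2
```

Emit:
carry_out([
  {"translation": [0,-1,0],"turn": [0,0,0],"jaw": 0.2},
  {"translation": [0,-1,0],"turn": [0,0,0],"jaw": 0.2},
  {"translation": [0,-1,0],"turn": [0,0,0],"jaw": 0.2},
  {"translation": [0,-1,0],"turn": [0,0,0],"jaw": 0.2},
  {"translation": [0,-1,0],"turn": [0,0,0],"jaw": 0.2},
  {"translation": [0,0,0],"turn": [0,0,0],"jaw": 0.2},
  {"translation": [0,0,0],"turn": [0,0,0],"jaw": 0.2},
])

```text
clock: 11.65
tool_pos: [474.6, 228.6, 269.6]
eef_rot: [3.126, -0.311, -0.001]
force: [-1.3, -0.4, -1.0]
opening: 35.0
grasp_force: 61.2
```

Run:
```python
from h import *
plan(475.6,227,196)
s=sensors.sense();print(s['opening'],s['force'],s['joints'].round(2))
c=cam('wrist');save(c,'w5.png',k=1.56)
```

```text
at [474.6 228.6 269.6] ytool -101.4 tilt 0.05 tool shift mm [ 1.4  1.4 73.6] turn z deg 0.0
35.02365960141959 [-1.30149574 -0.36167467 -1.02248967] [-0.19  0.31 -0.38  1.8   0.13  1.05 -2.38]
```

View pics/w5.png

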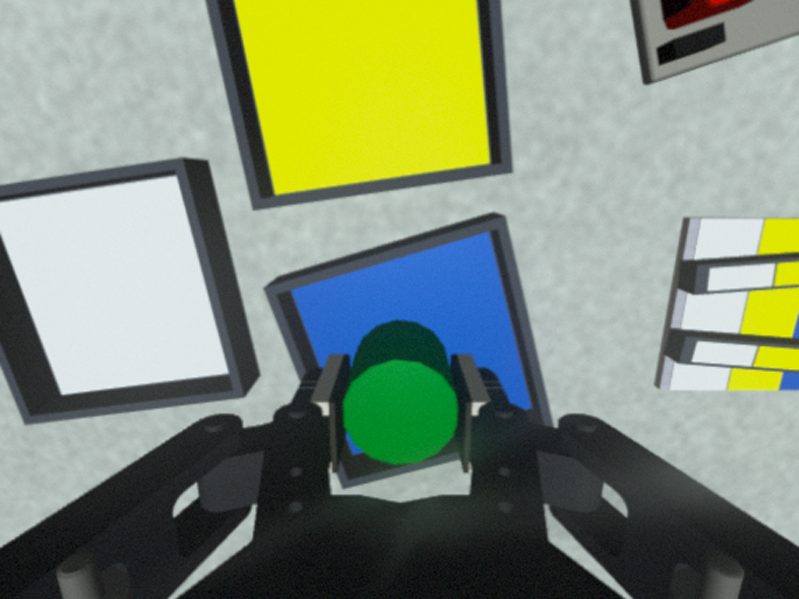

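Emit:
carry_out([
  {"translation": [0.07,0.07,1],"turn": [0,0,0],"jaw": 0.2},
  {"translation": [0,0,1],"turn": [0,0,0],"jaw": 0.2},
  {"translation": [0,0,1],"turn": [0,0,0],"jaw": 0.2},
  {"translation": [0,0,0.4],"turn": [0,0,0],"jaw": 0.2},
  {"translation": [0,0,0.27],"turn": [0,0,0],"jaw": 0.2},
  {"translation": [0,0,0],"turn": [0,0,0],"jaw": 0.2},
  {"translation": [0,0,0],"turn": [0,0,0],"jaw": 0.2},
])

```text
clock: 12.4
tool_pos: [476.4, 226.6, 197.3]
eef_rot: [-3.125, 0.313, -0.002]
force: [0.0, 0.5, -0.4]
opening: 35.0
grasp_force: 61.2
```

Emit:
carry_out([
  {"translation": [0,0,0.04],"turn": [0,0,0],"jaw": 0.44},
  {"translation": [0,0,0],"turn": [0,0,0],"jaw": 0.5},
  {"translation": [0,0,0],"turn": [0,0,0],"jaw": 0.6},
  {"translation": [0,0,0],"turn": [0,0,0],"jaw": 0.6},
  {"translation": [0,0,-0.5],"turn": [0,0,0],"jaw": 0.6},
  {"translation": [0,0,-1],"turn": [0,0,0],"jaw": 0.6},
  {"translation": [0,0,-1],"turn": [0,0,0],"jaw": 0.6},
  {"translation": [0,0,-1],"turn": [0,0,0],"jaw": 0.6},
])

```text
clock: 13.2
tool_pos: [475.9, 226.6, 267.2]
eef_rot: [-3.126, 0.313, -0.0]
force: [0.6, 0.0, -0.3]
opening: 51.4
grasp_force: 0.0
```

Run:
```python
from h import *
c=cam('top'); slugs(c)
plan(581,-243,270,78.5)
```

```text
[272 149  25   7  92] mean [765.4 -19.7  38.5] circ [767.5 -20.7] 37.0 rgb [72. 71. 63.]
[418 175  30  48 774] mean [ 633.  -482.9   32.6] circ [ 631.7 -480.5] 81.3 rgb [182.  12.   3.]
[249 196  54  15 487] mean [607.2   4.1  40.7] circ [613.2   3.3] 81.3 rgb [67. 33. 26.]
[351 209  10   9  66] mean [ 581.4 -241.8   40. ] circ [ 581.  -242.8] 14.1 rgb [ 91.  28. 122.]
[ 450  238   62   88 4572] mean [ 384.2 -631.5   35.6] circ [ 381.7 -639. ] 152.9 rgb [155. 155. 146.]
[369 241  13  12 116] mean [ 479.1 -299.9   39.4] circ [ 478.9 -300.6] 18.3 rgb [22. 22. 22.]
[400 252  13  12 119] mean [ 449.9 -392.7   39.8] circ [ 449.5 -393.9] 18.5 rgb [22. 22. 22.]
[371 265  13  12 120] mean [ 408.8 -305.2   40.1] circ [ 408.8 -305.9] 17.8 rgb [24. 24. 24.]
at [476.9 227.3 270.8] ytool -101.4 tilt 0.31 tool shift mm [1.951e+02 4.404e+02 2.000e-01] turn z deg 0.1
```

Emit:
carry_out([
  {"translation": [0.424,0.957,0],"turn": [0,0,0],"jaw": 0.8},
  {"translation": [0.424,0.957,0],"turn": [0,0,0],"jaw": 0.8},
  {"translation": [0.424,0.957,0],"turn": [0,0,0],"jaw": 0.8},
  {"translation": [0.424,0.957,0],"turn": [0,0,0],"jaw": 0.8},
  {"translation": [0.424,0.957,0],"turn": [0,0,0],"jaw": 0.8},
  {"translation": [0.424,0.957,0],"turn": [0,0,0],"jaw": 0.8},
  {"translation": [0.424,0.957,0],"turn": [0,0,0],"jaw": 0.8},
  {"translation": [0.424,0.957,0],"turn": [0,0,0],"jaw": 0.8},
])

```text
clock: 14.05
tool_pos: [512.3, 62.3, 266.4]
eef_rot: [-3.126, 0.313, -0.001]
force: [-0.2, 0.6, -0.5]
opening: 68.3
grasp_force: 0.0
```

Emit:
carry_out([
  {"translation": [0.424,0.957,0],"turn": [0,0,0],"jaw": 0.8},
  {"translation": [0.424,0.957,0],"turn": [0,0,0],"jaw": 0.8},
  {"translation": [0.424,0.957,0],"turn": [0,0,0],"jaw": 0.8},
  {"translation": [0.424,0.957,0],"turn": [0,0,0],"jaw": 0.8},
  {"translation": [0.424,0.957,0],"turn": [0,0,0],"jaw": 0.8},
  {"translation": [0.424,0.957,0],"turn": [0,0,0],"jaw": 0.8},
  {"translation": [0.424,0.957,0],"turn": [0,0,0],"jaw": 0.8},
  {"translation": [0.424,0.957,0],"turn": [0,0,0],"jaw": 0.8},
])

```text
clock: 14.85
tool_pos: [548.5, -101.3, 266.5]
eef_rot: [-3.126, 0.313, -0.001]
force: [-0.8, -0.2, -0.3]
opening: 67.9
grasp_force: 0.0
```

Emit:
carry_out([
  {"translation": [0.424,0.957,0],"turn": [0,0,0],"jaw": 0.8},
  {"translation": [0.424,0.957,0],"turn": [0,0,0],"jaw": 0.8},
  {"translation": [0.424,0.957,0],"turn": [0,0,0],"jaw": 0.8},
  {"translation": [0.424,0.957,0],"turn": [0,0,0],"jaw": 0.8},
  {"translation": [0.424,0.957,0],"turn": [0,0,0],"jaw": 0.8},
  {"translation": [0.424,0.957,0],"turn": [0,0,0],"jaw": 0.8},
  {"translation": [0.424,0.957,0],"turn": [0,0,0],"jaw": 0.8},
  {"translation": [0,0,0],"turn": [0,0,0],"jaw": 0.8},
])

```text
clock: 15.65
tool_pos: [579.5, -247.3, 266.2]
eef_rot: [3.123, -0.32, 0.001]
force: [0.0, -0.1, -0.5]
opening: 68.5
grasp_force: 0.0
```

Run:
```python
from h import *
slugs(cam('top')); slugs(cam('wrist'))
plan(581,-243,190,78.5)
```

```text
[272 148  25   8  82] mean [765.5 -19.8  39.1] circ [766.8 -20.6] 36.9 rgb [74. 72. 64.]
[419 174  29  48 503] mean [ 634.  -497.2   32.6] circ [ 632.6 -484.3] 82.4 rgb [183.  12.   4.]
[249 196  54  15 492] mean [607.    4.3  40.7] circ [607.7   2.9] 81.1 rgb [69. 34. 26.]
[ 450  237   62   89 4594] mean [ 384.8 -631.5   35.6] circ [ 382.9 -637.6] 154.8 rgb [156. 157. 147.]
[195 239  13  12 113] mean [477.  223.6  43.9] circ [476.9 224.3] 18.4 rgb [ 10. 120.  38.]
[195   8 100  48 547] mean [ 690.7 -263.6   39.8] circ [ 706.8 -264.1] 30.3 rgb [93. 96. 88.]
[   0  191   38   45 1226] mean [614.4 -67.5  37.6] circ [614.  -60.1] 19.8 rgb [21. 21. 21.]
[ 235  190   36   37 1018] mean [ 582.6 -243.2   39. ] circ [ 581.4 -242.9] 13.4 rgb [ 96.  49. 124.]
[322 290  12  28 180] mean [ 487.5 -286.7   36.6] circ [ 484.7 -286.9] 11.0 rgb [29. 32. 31.]
at [ 579.9 -243.7  266. ] ytool -101.5 tilt 0.03 tool shift mm [ 0.9 -0.9 76. ] turn z deg 0.0
```

Emit:
carry_out([
  {"translation": [0.06,-0.04,1],"turn": [0,0,0],"jaw": 0.8},
  {"translation": [0,0,1],"turn": [0,0,0],"jaw": 0.8},
  {"translation": [0,0,1],"turn": [0,0,0],"jaw": 0.8},
  {"translation": [0,0,0.8],"turn": [0,0,0],"jaw": 0.8},
  {"translation": [0,0,0],"turn": [0,0,0],"jaw": 0.8},
  {"translation": [0,0,0],"turn": [0,0,0],"jaw": 0.8},
])

```text
clock: 16.35
tool_pos: [581.5, -242.5, 190.1]
eef_rot: [-3.126, 0.312, -0.0]
force: [0.0, 0.6, 0.4]
opening: 68.1
grasp_force: 0.0
```

Emit:
carry_out([
  {"translation": [0,0,0],"turn": [0,0,0],"jaw": 0.1},
  {"translation": [0,0,0],"turn": [0,0,0],"jaw": 0.1},
  {"translation": [0,0,0],"turn": [0,0,0],"jaw": 0.1},
  {"translation": [0,0,0],"turn": [0,0,0],"jaw": 0.1},
  {"translation": [0,0,0],"turn": [0,0,0],"jaw": 0.1},
  {"translation": [0,0,0],"turn": [0,0,0],"jaw": 0.1},
  {"translation": [0,0,0],"turn": [0,0,0],"jaw": 0.1},
  {"translation": [0,0,0],"turn": [0,0,0],"jaw": 0.1},
])

```text
clock: 17.15
tool_pos: [581.8, -243.2, 190.9]
eef_rot: [3.125, -0.313, 0.003]
force: [-0.9, 0.8, 6.4]
opening: 25.3
grasp_force: 58.9
```

Emit:
carry_out([
  {"translation": [0,0,-0.5],"turn": [0,0,0],"jaw": 0.1},
  {"translation": [0,0,-1],"turn": [0,0,0],"jaw": 0.1},
  {"translation": [0,0,-1],"turn": [0,0,0],"jaw": 0.1},
  {"translation": [0,0,-1],"turn": [0,0,0],"jaw": 0.1},
  {"translation": [0,0,0],"turn": [0,0,0],"jaw": 0.1},
  {"translation": [0,0,0],"turn": [0,0,0],"jaw": 0.1},
])

```text
clock: 17.75
tool_pos: [581.2, -243.0, 260.1]
eef_rot: [3.126, -0.313, 0.001]
force: [-0.6, -0.1, -0.9]
opening: 24.9
grasp_force: 58.9
```

Run:
```python
from h import *
gplan(-40,250)
```

```text
now in gauge (np.float64(-201.4), np.float64(-197.8))
at [ 581.2 -243.   260.1] ytool -101.4 tilt 0.04 tool shift mm [-197.6 -161.7    9.9] turn z deg -0.2
```

Emit:
carry_out([
  {"translation": [-0.988,-0.81,0],"turn": [0,0,0],"jaw": 0.1},
  {"translation": [-0.988,-0.81,0],"turn": [0,0,0],"jaw": 0.1},
  {"translation": [-0.988,-0.81,0],"turn": [0,0,0],"jaw": 0.1},
  {"translation": [-0.988,-0.81,0],"turn": [0,0,0],"jaw": 0.1},
  {"translation": [-0.988,-0.81,0],"turn": [0,0,0],"jaw": 0.1},
  {"translation": [-0.988,-0.81,0],"turn": [0,0,0],"jaw": 0.1},
  {"translation": [-0.988,-0.81,0],"turn": [0,0,0],"jaw": 0.1},
  {"translation": [-0.988,-0.81,0],"turn": [0,0,0],"jaw": 0.1},
])

```text
clock: 18.55
tool_pos: [450.7, -83.9, 258.6]
eef_rot: [-3.126, 0.313, 0.003]
force: [-0.5, 0.7, 0.7]
opening: 25.3
grasp_force: 58.9
```

Emit:
carry_out([
  {"translation": [-0.988,-0.81,0],"turn": [0,0,0],"jaw": 0.1},
  {"translation": [-0.988,-0.81,0],"turn": [0,0,0],"jaw": 0.1},
  {"translation": [0,0,0.5],"turn": [0,0,0],"jaw": 0.1},
  {"translation": [0,0,0],"turn": [0,0,0],"jaw": 0.1},
  {"translation": [0,0,0],"turn": [0,0,0],"jaw": 0.1},
])

```text
clock: 19.05
tool_pos: [419.7, -45.7, 249.2]
eef_rot: [-3.126, 0.314, 0.002]
force: [-0.5, 0.1, -0.3]
opening: 24.8
grasp_force: 58.9
```

Run:
```python
from h import *
gplan(-40,197); print(sensors.sense()['opening'])
```

```text
now in gauge (np.float64(-40.3), np.float64(-0.2))
at [419.7 -45.7 249.2] ytool -101.5 tilt 0.07 tool shift mm [-0.1 -0.3 52.2] turn z deg -0.3
24.79790170717326
```

Emit:
carry_out([
  {"translation": [0,0,1],"turn": [0,0,0],"jaw": 0.1},
  {"translation": [0,0,1],"turn": [0,0,0],"jaw": 0.1},
  {"translation": [0,0,0.4],"turn": [0,0,0],"jaw": 0.1},
  {"translation": [0,0,0.2],"turn": [0,0,0],"jaw": 0.1},
  {"translation": [0,0,0],"turn": [0,0,0],"jaw": 0.1},
  {"translation": [0,0,0],"turn": [0,0,0],"jaw": 0.33},
  {"translation": [0,0,0],"turn": [0,0,0],"jaw": 0.33},
  {"translation": [0,0,-0.1],"turn": [0,0,0],"jaw": 0.33},
])

```text
clock: 19.85
tool_pos: [419.9, -45.1, 200.2]
eef_rot: [-3.126, 0.313, -0.001]
force: [-0.0, -0.1, -0.2]
opening: 28.1
grasp_force: 0.0
```

Emit:
carry_out([
  {"translation": [0,-0.25,0],"turn": [0,0,0],"jaw": 0.33},
  {"translation": [0,-0.5,0],"turn": [0,0,0],"jaw": 0.33},
  {"translation": [0,-0.5,0],"turn": [0,0,0],"jaw": 0.33},
  {"translation": [0,-0.5,0],"turn": [0,0,0],"jaw": 0.33},
  {"translation": [0,-0.5,0],"turn": [0,0,0],"jaw": 0.33},
  {"translation": [0,-0.5,0],"turn": [0,0,0],"jaw": 0.33},
  {"translation": [0,-0.5,0],"turn": [0,0,0],"jaw": 0.33},
  {"translation": [0,0,0],"turn": [0,0,0],"jaw": 0.33},
])

```text
clock: 20.65
tool_pos: [432.9, 20.3, 199.8]
eef_rot: [-3.126, 0.309, -0.0]
force: [-0.3, -0.7, -0.3]
opening: 28.2
grasp_force: 0.0
```

Run:
```python
from h import *
gplan(60,197); s=sensors.sense(); print(s['opening'],s['force'])
```

```text
now in gauge (np.float64(27.1), np.float64(0.1))
at [432.9  20.3 199.8] ytool -101.3 tilt 0.05 tool shift mm [  0.3 -32.9   2.8] turn z deg -0.1
28.210246370225256 [-0.32018817 -0.65612313 -0.30928927]
```

Emit:
carry_out([
  {"translation": [0,-0.4,0],"turn": [0,0,0],"jaw": 0.33},
  {"translation": [0,-0.4,0],"turn": [0,0,0],"jaw": 0.33},
  {"translation": [0,-0.3,0],"turn": [0,0,0],"jaw": 0.33},
  {"translation": [0,-0.2,0],"turn": [0,0,0],"jaw": 0.33},
  {"translation": [0,-0.1,0],"turn": [0,0,0],"jaw": 0.33},
  {"translation": [0,0,0],"turn": [0,0,0],"jaw": 0.33},
])

```text
clock: 21.25
tool_pos: [438.1, 46.3, 199.7]
eef_rot: [-3.126, 0.312, -0.0]
force: [-0.4, 0.3, -0.3]
opening: 28.2
grasp_force: 0.0
```

Emit:
carry_out([
  {"translation": [0,-0.05,0],"turn": [0,0,0],"jaw": 0.33},
  {"translation": [0,-0.05,0],"turn": [0,0,0],"jaw": 0.33},
  {"translation": [0,0,0],"turn": [0,0,0],"jaw": 0.33},
])

```text
clock: 21.55
tool_pos: [438.5, 48.0, 199.7]
eef_rot: [-3.126, 0.313, -0.0]
force: [-0.4, -0.5, -0.6]
opening: 28.1
grasp_force: 0.1
```

Emit:
carry_out([
  {"translation": [0,-0.05,0],"turn": [0,0,0],"jaw": 0.33},
  {"translation": [0,-0.05,0],"turn": [0,0,0],"jaw": 0.33},
  {"translation": [0,0,0],"turn": [0,0,0],"jaw": 0.33},
])

```text
clock: 21.85
tool_pos: [438.9, 50.1, 199.7]
eef_rot: [-3.126, 0.313, -0.0]
force: [0.0, -0.2, -0.2]
opening: 28.0
grasp_force: 0.1
```

Emit:
carry_out([
  {"translation": [0,-0.05,0],"turn": [0,0,0],"jaw": 0.33},
  {"translation": [0,-0.05,0],"turn": [0,0,0],"jaw": 0.33},
  {"translation": [0,0,0],"turn": [0,0,0],"jaw": 0.33},
])

```text
clock: 22.15
tool_pos: [439.3, 52.1, 199.7]
eef_rot: [-3.126, 0.313, -0.0]
force: [0.6, -0.6, -0.0]
opening: 28.4
grasp_force: 0.1
```

Emit:
carry_out([
  {"translation": [0,-0.05,0],"turn": [0,0,0],"jaw": 0.33},
  {"translation": [0,-0.05,0],"turn": [0,0,0],"jaw": 0.33},
  {"translation": [0,0,0],"turn": [0,0,0],"jaw": 0.33},
])

```text
clock: 22.45
tool_pos: [439.7, 53.8, 199.7]
eef_rot: [3.126, -0.313, -0.0]
force: [-1.1, -1.8, 0.6]
opening: 28.3
grasp_force: 0.7
```

Emit:
carry_out([
  {"translation": [0,-0.05,0],"turn": [0,0,0],"jaw": 0.33},
  {"translation": [0,-0.03,0],"turn": [0,0,0],"jaw": 0.33},
  {"translation": [0,0,0],"turn": [0,0,0],"jaw": 0.33},
  {"translation": [0,0,0],"turn": [0,0,0],"jaw": 0.33},
])

```text
clock: 22.85
tool_pos: [440.0, 54.8, 199.8]
eef_rot: [3.125, -0.314, -0.0]
force: [-1.7, -5.5, 3.3]
opening: 28.2
grasp_force: 2.6
```

Run:
```python
from h import *
print(ing(pose()[1]),sensors.sense()['force'])
c=cam('wrist');save(c,'w6.png',k=1.56)
print(ing(onz(c,401/1.5625,410/1.5625,46)))
```

```text
(np.float64(62.2), np.float64(0.0)) [-1.66444741 -5.53121941  3.26928888]
(np.float64(61.9), np.float64(1.1))
```

View pics/w6.png

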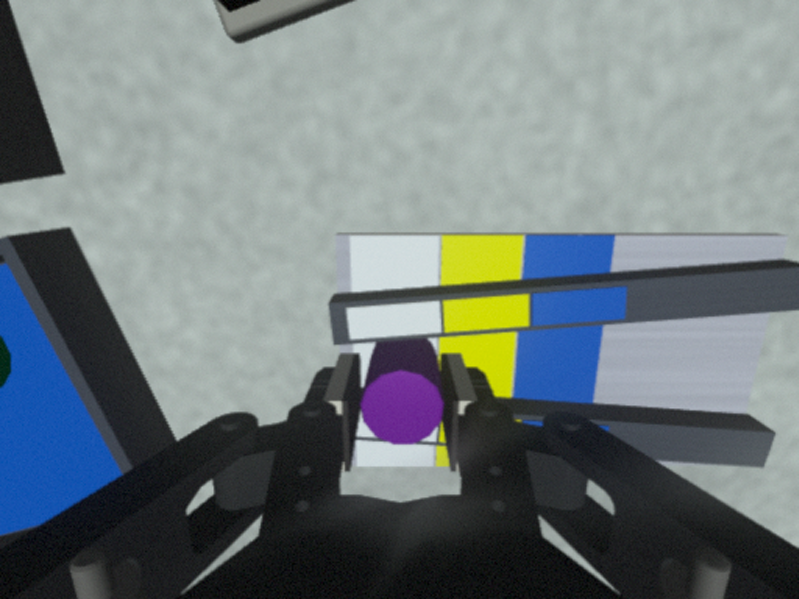

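Emit:
carry_out([
  {"translation": [0,0.06,0],"turn": [0,0,0],"jaw": 0.33},
  {"translation": [0,0,0],"turn": [0,0,0],"jaw": 0.1},
  {"translation": [0,0,0],"turn": [0,0,0],"jaw": 0.1},
  {"translation": [0,0,0],"turn": [0,0,0],"jaw": 0.1},
  {"translation": [0,0,-0.3],"turn": [0,0,0],"jaw": 0.1},
  {"translation": [0,0,-1],"turn": [0,0,0],"jaw": 0.1},
  {"translation": [0,0,-1],"turn": [0,0,0],"jaw": 0.1},
  {"translation": [0,0,-1],"turn": [0,0,0],"jaw": 0.1},
])

```text
clock: 23.7
tool_pos: [439.6, 54.9, 266.7]
eef_rot: [-3.125, 0.311, 0.0]
force: [-0.2, -0.4, -0.3]
opening: 25.0
grasp_force: 59.7
```

Emit:
carry_out([
  {"translation": [0,0,-0.7],"turn": [0,0,0],"jaw": 0.1},
  {"translation": [0.026,-0.978,0],"turn": [0,0,0],"jaw": 0.1},
  {"translation": [0.026,-0.978,0],"turn": [0,0,0],"jaw": 0.1},
  {"translation": [0.026,-0.978,0],"turn": [0,0,0],"jaw": 0.1},
  {"translation": [0.026,-0.978,0],"turn": [0,0,0],"jaw": 0.1},
  {"translation": [0.026,-0.978,0],"turn": [0,0,0],"jaw": 0.1},
  {"translation": [0.026,-0.978,0],"turn": [0,0,0],"jaw": 0.1},
  {"translation": [0.026,-0.978,0],"turn": [0,0,0],"jaw": 0.1},
])

```text
clock: 24.5
tool_pos: [470.4, 189.1, 280.0]
eef_rot: [-3.125, 0.312, 0.0]
force: [-0.5, 0.3, -0.7]
opening: 25.1
grasp_force: 59.7
```

Emit:
carry_out([
  {"translation": [0.026,-0.978,0],"turn": [0,0,0],"jaw": 0.1},
  {"translation": [0.026,-0.978,0],"turn": [0,0,0],"jaw": 0.1},
  {"translation": [0.026,-0.978,0],"turn": [0,0,0],"jaw": 0.1},
  {"translation": [0.026,-0.978,0],"turn": [0,0,0],"jaw": 0.1},
  {"translation": [0.026,-0.978,0],"turn": [0,0,0],"jaw": 0.1},
  {"translation": [0.026,-0.978,0],"turn": [0,0,0],"jaw": 0.1},
  {"translation": [0.026,-0.978,0],"turn": [0,0,0],"jaw": 0.1},
  {"translation": [0.026,-0.978,0],"turn": [0,0,0],"jaw": 0.1},
])

```text
clock: 25.3
tool_pos: [505.3, 341.6, 279.9]
eef_rot: [-3.125, 0.312, 0.001]
force: [-0.3, -0.1, -0.3]
opening: 24.7
grasp_force: 59.7
```

Emit:
carry_out([
  {"translation": [0.026,-0.978,0],"turn": [0,0,0],"jaw": 0.1},
  {"translation": [0.026,-0.978,0],"turn": [0,0,0],"jaw": 0.1},
  {"translation": [0,0,0],"turn": [0,0,0],"jaw": 0.1},
  {"translation": [0,0,0],"turn": [0,0,0],"jaw": 0.1},
])

```text
clock: 25.7
tool_pos: [513.9, 379.0, 279.6]
eef_rot: [-3.126, 0.311, 0.001]
force: [0.2, -0.5, -1.0]
opening: 24.8
grasp_force: 59.7
```

Run:
```python
from h import *
plan(515,379,200); s=sensors.sense();print(s['opening'],s['grasp_force'],s['joints'].round(2))
c=cam('wrist');save(c,'w7.png',k=1.56)
```

```text
at [513.9 379.  279.6] ytool -101.4 tilt 0.05 tool shift mm [ 1.2 -0.3 79.6] turn z deg 0.0
24.791018823196456 59.668099880218506 [-0.38  0.53 -0.43  1.48  0.23  1.18 -2.62]
```

View pics/w7.png

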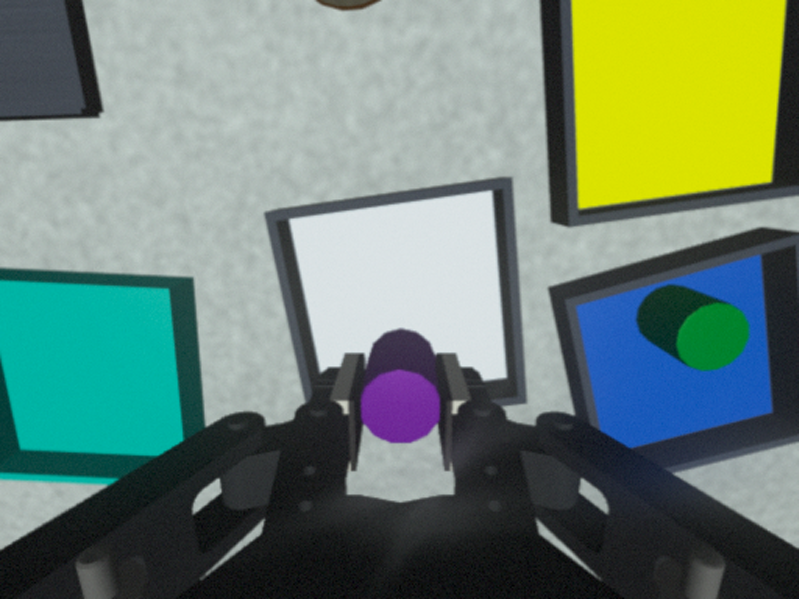

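Emit:
carry_out([
  {"translation": [0.06,0,1],"turn": [0,0,0],"jaw": 0.1},
  {"translation": [0,0,1],"turn": [0,0,0],"jaw": 0.1},
  {"translation": [0,0,1],"turn": [0,0,0],"jaw": 0.1},
  {"translation": [0,0,0.6],"turn": [0,0,0],"jaw": 0.1},
  {"translation": [0,0,0.36],"turn": [0,0,0],"jaw": 0.1},
  {"translation": [0,0,0],"turn": [0,0,0],"jaw": 0.1},
  {"translation": [0,0,0],"turn": [0,0,0],"jaw": 0.1},
])

```text
clock: 26.45
tool_pos: [515.8, 378.3, 201.4]
eef_rot: [-3.125, 0.313, -0.001]
force: [-0.8, 0.3, -0.1]
opening: 24.9
grasp_force: 59.6
```

Emit:
carry_out([
  {"translation": [0,0,0.03],"turn": [0,0,0],"jaw": 0.33},
  {"translation": [0,0,0],"turn": [0,0,0],"jaw": 0.4},
  {"translation": [0,0,0],"turn": [0,0,0],"jaw": 0.5},
  {"translation": [0,0,0],"turn": [0,0,0],"jaw": 0.5},
  {"translation": [0,0,-0.5],"turn": [0,0,0],"jaw": 0.5},
  {"translation": [0,0,-1],"turn": [0,0,0],"jaw": 0.5},
  {"translation": [0,0,-1],"turn": [0,0,0],"jaw": 0.5},
  {"translation": [0,0,-1],"turn": [0,0,0],"jaw": 0.5},
])

```text
clock: 27.25
tool_pos: [515.5, 378.3, 271.5]
eef_rot: [-3.126, 0.313, -0.0]
force: [0.7, 0.3, 0.4]
opening: 42.8
grasp_force: 0.0
```

Run:
```python
from h import *
slugs(cam('top'))
plan(449.8,-393,270,78.5)
```

```text
[272 149  24   7  89] mean [765.3 -19.5  38.9] circ [763.9 -19.6] 36.2 rgb [76. 73. 64.]
[418 175  30  48 794] mean [ 631.5 -482.8   32.5] circ [ 632.8 -483.4] 81.9 rgb [184.  12.   3.]
[249 196  54  15 492] mean [607.2   3.6  40.5] circ [609.2   3.1] 81.0 rgb [68. 34. 27.]
[ 450  237   62   89 4594] mean [ 384.5 -631.4   35.6] circ [ 382.1 -640. ] 153.7 rgb [157. 158. 148.]
[195 239  13  12 110] mean [476.5 224.1  44. ] circ [476.5 224.4] 18.4 rgb [ 10. 120.  38.]
[369 241  13  12 120] mean [ 479.3 -299.3   39.5] circ [ 479.  -300.2] 18.0 rgb [22. 22. 22.]
[400 252  13  12 119] mean [ 449.9 -393.2   39.7] circ [ 449.8 -394.4] 19.0 rgb [22. 22. 23.]
[371 265  13  12 119] mean [ 409.  -305.5   39.9] circ [ 408.6 -306.2] 18.3 rgb [25. 24. 25.]
at [516.2 379.1 275.6] ytool -101.4 tilt 0.34 tool shift mm [ 87.9 770.    2.4] turn z deg 0.1
```

Emit:
carry_out([
  {"translation": [0.113,0.987,0],"turn": [0,0,0],"jaw": 0.5},
  {"translation": [0.113,0.987,0],"turn": [0,0,0],"jaw": 0.7},
  {"translation": [0.113,0.987,0],"turn": [0,0,0],"jaw": 0.7},
  {"translation": [0.113,0.987,0],"turn": [0,0,0],"jaw": 0.7},
  {"translation": [0.113,0.987,0],"turn": [0,0,0],"jaw": 0.7},
  {"translation": [0.113,0.987,0],"turn": [0,0,0],"jaw": 0.7},
  {"translation": [0.113,0.987,0],"turn": [0,0,0],"jaw": 0.7},
  {"translation": [0.113,0.987,0],"turn": [0,0,0],"jaw": 0.7},
])

```text
clock: 28.1
tool_pos: [501.9, 219.2, 270.6]
eef_rot: [-3.126, 0.312, -0.001]
force: [-0.3, 0.4, 0.8]
opening: 59.7
grasp_force: 0.0
```

Emit:
carry_out([
  {"translation": [0.113,0.987,0],"turn": [0,0,0],"jaw": 0.7},
  {"translation": [0.113,0.987,0],"turn": [0,0,0],"jaw": 0.7},
  {"translation": [0.113,0.987,0],"turn": [0,0,0],"jaw": 0.7},
  {"translation": [0.113,0.987,0],"turn": [0,0,0],"jaw": 0.7},
  {"translation": [0.113,0.987,0],"turn": [0,0,0],"jaw": 0.7},
  {"translation": [0.113,0.987,0],"turn": [0,0,0],"jaw": 0.7},
  {"translation": [0.113,0.987,0],"turn": [0,0,0],"jaw": 0.7},
  {"translation": [0.113,0.987,0],"turn": [0,0,0],"jaw": 0.7},
])

```text
clock: 28.9
tool_pos: [488.3, 60.9, 270.6]
eef_rot: [-3.126, 0.312, -0.002]
force: [0.8, 0.3, 0.5]
opening: 59.9
grasp_force: 0.0
```

Emit:
carry_out([
  {"translation": [0.113,0.987,0],"turn": [0,0,0],"jaw": 0.7},
  {"translation": [0.113,0.987,0],"turn": [0,0,0],"jaw": 0.7},
  {"translation": [0.113,0.987,0],"turn": [0,0,0],"jaw": 0.7},
  {"translation": [0.113,0.987,0],"turn": [0,0,0],"jaw": 0.7},
  {"translation": [0.113,0.987,0],"turn": [0,0,0],"jaw": 0.7},
  {"translation": [0.113,0.987,0],"turn": [0,0,0],"jaw": 0.7},
  {"translation": [0.113,0.987,0],"turn": [0,0,0],"jaw": 0.7},
  {"translation": [0.113,0.987,0],"turn": [0,0,0],"jaw": 0.7},
])

```text
clock: 29.7
tool_pos: [474.8, -97.5, 270.6]
eef_rot: [-3.126, 0.312, -0.002]
force: [0.1, 0.0, -0.2]
opening: 59.8
grasp_force: 0.0
```

Emit:
carry_out([
  {"translation": [0.113,0.987,0],"turn": [0,0,0],"jaw": 0.7},
  {"translation": [0.113,0.987,0],"turn": [0,0,0],"jaw": 0.7},
  {"translation": [0.113,0.987,0],"turn": [0,0,0],"jaw": 0.7},
  {"translation": [0.113,0.987,0],"turn": [0,0,0],"jaw": 0.7},
  {"translation": [0.113,0.987,0],"turn": [0,0,0],"jaw": 0.7},
  {"translation": [0.113,0.987,0],"turn": [0,0,0],"jaw": 0.7},
  {"translation": [0.113,0.987,0],"turn": [0,0,0],"jaw": 0.7},
  {"translation": [0,0,0],"turn": [0,0,0],"jaw": 0.7},
])

```text
clock: 30.5
tool_pos: [462.3, -238.4, 270.5]
eef_rot: [3.124, -0.319, 0.001]
force: [0.3, 0.0, 0.1]
opening: 59.8
grasp_force: 0.0
```

Run:
```python
from h import *
slugs(cam('wrist')); slugs(cam('top'))
plan(449.8,-393,270,78.5)
```

```text
[ 308  146   51   49 1912] mean [ 480.  -299.6   39.1] circ [ 478.9 -300.3] 18.0 rgb [43. 45. 44.]
[ 431  160   56   48 2077] mean [ 451.  -390.5   38.6] circ [ 449.3 -392.7] 18.9 rgb [35. 37. 37.]
[334 231  40  36 759] mean [ 415.4 -311.3   38.5] circ [ 409.9 -307.1] 17.8 rgb [37. 40. 39.]
[272 149  25   8  87] mean [765.3 -20.3  38.7] circ [767.2 -20.6] 37.0 rgb [73. 71. 63.]
[418 174  30  49 758] mean [ 631.4 -484.5   32.5] circ [ 631.9 -484.5] 81.9 rgb [183.  12.   3.]
[249 196  54  15 492] mean [607.1   3.8  40.4] circ [607.8   2.9] 81.1 rgb [68. 34. 27.]
[147 227  10   9  64] mean [515.  375.1  42. ] circ [515.3 376.1] 13.5 rgb [ 88.  28. 118.]
[ 450  237   62   89 4608] mean [ 385.  -631.1   35.6] circ [ 382.  -638.7] 152.0 rgb [156. 157. 147.]
[195 239  13  12 113] mean [476.7 223.4  43.2] circ [476.8 224.9] 18.5 rgb [ 11. 119.  38.]
at [ 463.  -235.4  270.3] ytool -101.5 tilt 0.03 tool shift mm [ 18.4 157.1   0.2] turn z deg 0.0
```

Emit:
carry_out([
  {"translation": [0.115,0.982,0],"turn": [0,0,0],"jaw": 0.7},
  {"translation": [0.115,0.982,0],"turn": [0,0,0],"jaw": 0.7},
  {"translation": [0.115,0.982,0],"turn": [0,0,0],"jaw": 0.7},
  {"translation": [0.115,0.982,0],"turn": [0,0,0],"jaw": 0.7},
  {"translation": [0.115,0.982,0],"turn": [0,0,0],"jaw": 0.7},
  {"translation": [0.115,0.982,0],"turn": [0,0,0],"jaw": 0.7},
  {"translation": [0.115,0.982,0],"turn": [0,0,0],"jaw": 0.7},
  {"translation": [0.115,0.982,0],"turn": [0,0,0],"jaw": 0.7},
])

```text
clock: 31.4
tool_pos: [450.7, -392.4, 270.1]
eef_rot: [-3.125, 0.309, -0.001]
force: [-0.2, -0.5, 0.7]
opening: 59.8
grasp_force: 0.0
```

Emit:
carry_out([
  {"translation": [0,0,0],"turn": [0,0,0],"jaw": 0.7},
  {"translation": [0,0,0.5],"turn": [0,0,0],"jaw": 0.7},
  {"translation": [0,0,0],"turn": [0,0,0],"jaw": 0.7},
])

```text
clock: 31.7
tool_pos: [450.2, -391.0, 258.2]
eef_rot: [-3.124, 0.309, 0.003]
force: [0.3, 1.5, -0.3]
opening: 59.9
grasp_force: 0.0
```

Run:
```python
from h import *
plan(449.6,-393,190,78.5)
c=cam('wrist');slugs(c)
```

```text
at [ 450.2 -391.   258.2] ytool -101.3 tilt 0.17 tool shift mm [-0.1  2.2 68.2] turn z deg 0.2
[  450    90    62   251 11313] mean [ 419.5 -556.9   33.7] circ [ 397.1 -567.4] 103.3 rgb [176. 180. 168.]
[  99  173   55   51 2121] mean [ 480.1 -302.4   38.8] circ [ 479.2 -300.2] 18.4 rgb [34. 37. 36.]
[ 236  188   50   50 1922] mean [ 451.  -393.4   39.1] circ [ 449.5 -393.2] 18.0 rgb [42. 45. 44.]
```

Emit:
carry_out([
  {"translation": [0,0.1,1],"turn": [0,0,0],"jaw": 0.7},
  {"translation": [0,0,1],"turn": [0,0,0],"jaw": 0.7},
  {"translation": [0,0,1],"turn": [0,0,0],"jaw": 0.7},
  {"translation": [0,0,0.4],"turn": [0,0,0],"jaw": 0.7},
  {"translation": [0,0,0],"turn": [0,0,0],"jaw": 0.7},
  {"translation": [0,0,0],"turn": [0,0,0],"jaw": 0.7},
])

```text
clock: 32.35
tool_pos: [449.9, -394.9, 192.7]
eef_rot: [3.126, -0.312, 0.001]
force: [0.1, -0.6, -0.0]
opening: 59.8
grasp_force: 0.0
```

Emit:
carry_out([
  {"translation": [0,0,0],"turn": [0,0,0],"jaw": 0.2},
  {"translation": [0,0,0],"turn": [0,0,0],"jaw": 0.2},
  {"translation": [0,0,0],"turn": [0,0,0],"jaw": 0.2},
  {"translation": [0,0,0],"turn": [0,0,0],"jaw": 0.2},
  {"translation": [0,0,0],"turn": [0,0,0],"jaw": 0.2},
  {"translation": [0,0,0],"turn": [0,0,0],"jaw": 0.2},
])

```text
clock: 32.95
tool_pos: [450.0, -395.4, 193.4]
eef_rot: [3.125, -0.313, 0.003]
force: [-0.7, 1.2, 5.5]
opening: 34.0
grasp_force: 59.7
```

Emit:
carry_out([
  {"translation": [0,0,-0.5],"turn": [0,0,0],"jaw": 0.2},
  {"translation": [0,0,-1],"turn": [0,0,0],"jaw": 0.2},
  {"translation": [0,0,-1],"turn": [0,0,0],"jaw": 0.2},
  {"translation": [0,0,-1],"turn": [0,0,0],"jaw": 0.2},
  {"translation": [0,0,0],"turn": [0,0,0],"jaw": 0.2},
  {"translation": [0,0,0],"turn": [0,0,0],"jaw": 0.2},
])

```text
clock: 33.55
tool_pos: [449.4, -395.1, 262.3]
eef_rot: [3.126, -0.313, 0.001]
force: [0.0, -0.6, -0.7]
opening: 33.8
grasp_force: 59.8
```

Run:
```python
from h import *
gplan(-48,265)
```

```text
now in gauge (np.float64(-376.7), np.float64(-98.9))
at [ 449.4 -395.1  262.3] ytool -101.4 tilt 0.05 tool shift mm [ -98.5 -328.9   -2.9] turn z deg -0.2
```

Emit:
carry_out([
  {"translation": [-0.29,-0.967,0],"turn": [0,0,0],"jaw": 0.2},
  {"translation": [-0.29,-0.967,0],"turn": [0,0,0],"jaw": 0.2},
  {"translation": [-0.29,-0.967,0],"turn": [0,0,0],"jaw": 0.2},
  {"translation": [-0.29,-0.967,0],"turn": [0,0,0],"jaw": 0.2},
  {"translation": [-0.29,-0.967,0],"turn": [0,0,0],"jaw": 0.2},
  {"translation": [-0.29,-0.967,0],"turn": [0,0,0],"jaw": 0.2},
  {"translation": [-0.29,-0.967,0],"turn": [0,0,0],"jaw": 0.2},
  {"translation": [-0.29,-0.967,0],"turn": [0,0,0],"jaw": 0.2},
])

```text
clock: 34.35
tool_pos: [433.9, -233.2, 260.6]
eef_rot: [-3.125, 0.313, 0.003]
force: [0.2, 0.4, -1.5]
opening: 33.7
grasp_force: 59.9
```

Emit:
carry_out([
  {"translation": [-0.29,-0.967,0],"turn": [0,0,0],"jaw": 0.2},
  {"translation": [-0.29,-0.967,0],"turn": [0,0,0],"jaw": 0.2},
  {"translation": [-0.29,-0.967,0],"turn": [0,0,0],"jaw": 0.2},
  {"translation": [-0.29,-0.967,0],"turn": [0,0,0],"jaw": 0.2},
  {"translation": [-0.29,-0.967,0],"turn": [0,0,0],"jaw": 0.2},
  {"translation": [-0.29,-0.967,0],"turn": [0,0,0],"jaw": 0.2},
  {"translation": [-0.29,-0.967,0],"turn": [0,0,0],"jaw": 0.2},
  {"translation": [-0.29,-0.967,0],"turn": [0,0,0],"jaw": 0.2},
])

```text
clock: 35.15
tool_pos: [419.0, -72.5, 260.9]
eef_rot: [-3.126, 0.313, 0.003]
force: [-0.0, 0.0, 0.1]
opening: 34.2
grasp_force: 59.9
```

Emit:
carry_out([
  {"translation": [-0.29,-0.967,0],"turn": [0,0,0],"jaw": 0.2},
  {"translation": [0,0,0.5],"turn": [0,0,0],"jaw": 0.2},
  {"translation": [0,0,0],"turn": [0,0,0],"jaw": 0.2},
  {"translation": [0,0,0],"turn": [0,0,0],"jaw": 0.2},
])

```text
clock: 35.55
tool_pos: [417.5, -54.0, 251.1]
eef_rot: [-3.126, 0.314, 0.003]
force: [-0.0, -0.6, -1.5]
opening: 33.9
grasp_force: 59.8
```

Run:
```python
from h import *
gplan(-48,200); print(sensors.sense()['opening'])
c=cam('wrist'); 
P=cloud(c); z=pose()[1][2]-193+40; q=P[(abs(P[...,2]-z)<4)&(c['range_z']>0)]; q=q[np.hypot(*(q[:,:2]-pose()[1][:2]).T)<22]; print('held top',len(q),q.mean(0).round(1),ing(q.mean(0)))
```

```text
now in gauge (np.float64(-48.8), np.float64(0.3))
at [417.5 -54.  251.1] ytool -101.5 tilt 0.11 tool shift mm [ 0.4 -0.9 51.1] turn z deg -0.3
33.919413245402055
held top 3896 [417.4 -54.1  97.3] (np.float64(-49.0), np.float64(0.4))
```

Emit:
carry_out([
  {"translation": [0.02,0,1],"turn": [0,0,0],"jaw": 0.2},
  {"translation": [0,0,1],"turn": [0,0,0],"jaw": 0.2},
  {"translation": [0,0,0.3],"turn": [0,0,0],"jaw": 0.2},
  {"translation": [0,0,0.25],"turn": [0,0,0],"jaw": 0.2},
  {"translation": [0,0,0.05],"turn": [0,0,0],"jaw": 0.2},
  {"translation": [0,0,0],"turn": [0,0,0],"jaw": 0.43},
  {"translation": [0,0,0],"turn": [0,0,0],"jaw": 0.43},
  {"translation": [0,0,0],"turn": [0,0,0],"jaw": 0.43},
])

```text
clock: 36.4
tool_pos: [418.7, -53.4, 200.6]
eef_rot: [3.126, -0.313, 0.002]
force: [-0.8, 0.5, -0.8]
opening: 36.8
grasp_force: 0.0
```

Emit:
carry_out([
  {"translation": [0,-0.25,0],"turn": [0,0,0],"jaw": 0.43},
  {"translation": [0,-0.5,0],"turn": [0,0,0],"jaw": 0.43},
  {"translation": [0,-0.5,0],"turn": [0,0,0],"jaw": 0.43},
  {"translation": [0,-0.5,0],"turn": [0,0,0],"jaw": 0.43},
  {"translation": [0,-0.25,0],"turn": [0,0,0],"jaw": 0.43},
  {"translation": [0,-0.1,0],"turn": [0,0,0],"jaw": 0.43},
  {"translation": [0,0,0],"turn": [0,0,0],"jaw": 0.43},
])

```text
clock: 37.1
tool_pos: [426.7, -11.8, 199.9]
eef_rot: [-3.126, 0.312, 0.0]
force: [-0.4, -0.7, -0.2]
opening: 36.6
grasp_force: 0.0
```

Run:
```python
from h import *
gplan(4,200); s=sensors.sense();print(s['opening'],s['force'])
```

```text
now in gauge (np.float64(-5.7), np.float64(-0.2))
at [426.7 -11.8 199.9] ytool -101.4 tilt 0.01 tool shift mm [-0.2 -9.7 -0.1] turn z deg -0.2
36.55083996044833 [-0.40509367 -0.7086361  -0.21176911]
```

Emit:
carry_out([
  {"translation": [0,-0.1,0],"turn": [0,0,0],"jaw": 0.43},
  {"translation": [0,-0.1,0],"turn": [0,0,0],"jaw": 0.43},
  {"translation": [0,-0.1,0],"turn": [0,0,0],"jaw": 0.43},
  {"translation": [0,0,0],"turn": [0,0,0],"jaw": 0.43},
])

```text
clock: 37.5
tool_pos: [427.9, -6.2, 199.9]
eef_rot: [-3.126, 0.313, -0.0]
force: [0.4, -0.5, -0.5]
opening: 37.2
grasp_force: 0.2
```

Emit:
carry_out([
  {"translation": [0,-0.05,0],"turn": [0,0,0],"jaw": 0.43},
  {"translation": [0,-0.05,0],"turn": [0,0,0],"jaw": 0.43},
  {"translation": [0,0,0],"turn": [0,0,0],"jaw": 0.43},
])

```text
clock: 37.8
tool_pos: [428.3, -4.3, 200.0]
eef_rot: [-3.126, 0.313, -0.0]
force: [0.8, -0.8, -0.4]
opening: 36.7
grasp_force: 0.3
```

Emit:
carry_out([
  {"translation": [0,-0.05,0],"turn": [0,0,0],"jaw": 0.43},
  {"translation": [0,-0.05,0],"turn": [0,0,0],"jaw": 0.43},
  {"translation": [0,0,0],"turn": [0,0,0],"jaw": 0.43},
])

```text
clock: 38.1
tool_pos: [428.7, -2.3, 199.9]
eef_rot: [-3.126, 0.313, -0.0]
force: [0.2, -1.1, -0.4]
opening: 36.8
grasp_force: 0.3
```

Emit:
carry_out([
  {"translation": [0,-0.05,0],"turn": [0,0,0],"jaw": 0.43},
  {"translation": [0,-0.05,0],"turn": [0,0,0],"jaw": 0.43},
  {"translation": [0,0,0],"turn": [0,0,0],"jaw": 0.43},
])

```text
clock: 38.4
tool_pos: [429.0, -1.2, 200.0]
eef_rot: [3.125, -0.314, -0.0]
force: [-2.0, -5.2, 3.1]
opening: 36.6
grasp_force: 2.7
```

Emit:
carry_out([
  {"translation": [0,-0.05,0],"turn": [0,0,0],"jaw": 0.43},
  {"translation": [0,0,0],"turn": [0,0,0],"jaw": 0.43},
  {"translation": [0,0,0],"turn": [0,0,0],"jaw": 0.43},
])

```text
clock: 38.7
tool_pos: [429.1, -0.7, 200.1]
eef_rot: [3.124, -0.315, -0.001]
force: [-2.5, -7.3, 5.4]
opening: 36.6
grasp_force: 3.9
```

Emit:
carry_out([
  {"translation": [0,0.08,0],"turn": [0,0,0],"jaw": 0.43},
  {"translation": [0,0,0],"turn": [0,0,0],"jaw": 0.2},
  {"translation": [0,0,0],"turn": [0,0,0],"jaw": 0.2},
  {"translation": [0,0,0],"turn": [0,0,0],"jaw": 0.2},
  {"translation": [0,0,-0.3],"turn": [0,0,0],"jaw": 0.2},
  {"translation": [0,0,-1],"turn": [0,0,0],"jaw": 0.2},
  {"translation": [0,0,-1],"turn": [0,0,0],"jaw": 0.2},
  {"translation": [0,0,-1],"turn": [0,0,0],"jaw": 0.2},
])

```text
clock: 39.5
tool_pos: [428.7, -0.3, 266.7]
eef_rot: [-3.125, 0.311, 0.001]
force: [0.0, -0.4, -0.7]
opening: 33.5
grasp_force: 61.0
```

Emit:
carry_out([
  {"translation": [0,0,-0.7],"turn": [0,0,0],"jaw": 0.2},
  {"translation": [-0.235,-0.987,0],"turn": [0,0,0],"jaw": 0.2},
  {"translation": [-0.235,-0.987,0],"turn": [0,0,0],"jaw": 0.2},
  {"translation": [-0.235,-0.987,0],"turn": [0,0,0],"jaw": 0.2},
  {"translation": [-0.235,-0.987,0],"turn": [0,0,0],"jaw": 0.2},
  {"translation": [-0.235,-0.987,0],"turn": [0,0,0],"jaw": 0.2},
  {"translation": [-0.235,-0.987,0],"turn": [0,0,0],"jaw": 0.2},
  {"translation": [-0.235,-0.987,0],"turn": [0,0,0],"jaw": 0.2},
])

```text
clock: 40.3
tool_pos: [423.6, 142.3, 280.1]
eef_rot: [-3.125, 0.311, 0.001]
force: [0.7, -0.1, -0.7]
opening: 34.3
grasp_force: 61.0
```

Emit:
carry_out([
  {"translation": [-0.235,-0.987,0],"turn": [0,0,0],"jaw": 0.2},
  {"translation": [-0.235,-0.987,0],"turn": [0,0,0],"jaw": 0.2},
  {"translation": [-0.235,-0.987,0],"turn": [0,0,0],"jaw": 0.2},
  {"translation": [-0.235,-0.987,0],"turn": [0,0,0],"jaw": 0.2},
  {"translation": [0,0,0],"turn": [0,0,0],"jaw": 0.2},
  {"translation": [0,0,0],"turn": [0,0,0],"jaw": 0.2},
])

```text
clock: 40.9
tool_pos: [420.8, 222.6, 279.9]
eef_rot: [-3.126, 0.31, 0.001]
force: [-0.9, 0.3, -1.3]
opening: 33.6
grasp_force: 61.0
```

Run:
```python
from h import *
plan(422,222,200); s=sensors.sense();print(s['opening'],s['grasp_force'],s['force'])
```

```text
at [420.8 222.6 279.9] ytool -101.3 tilt 0.05 tool shift mm [ 1.3  0.3 79.9] turn z deg 0.0
33.63389166079634 60.99687695503235 [-0.88625741  0.32252603 -1.30804449]
```

Emit:
carry_out([
  {"translation": [0.08,0,1],"turn": [0,0,0],"jaw": 0.2},
  {"translation": [0,0,1],"turn": [0,0,0],"jaw": 0.2},
  {"translation": [0,0,1],"turn": [0,0,0],"jaw": 0.2},
  {"translation": [0,0,0.6],"turn": [0,0,0],"jaw": 0.2},
  {"translation": [0,0,0.4],"turn": [0,0,0],"jaw": 0.2},
  {"translation": [0,0,0],"turn": [0,0,0],"jaw": 0.2},
  {"translation": [0,0,0],"turn": [0,0,0],"jaw": 0.2},
])

```text
clock: 41.6
tool_pos: [423.1, 221.7, 200.4]
eef_rot: [-3.126, 0.313, -0.001]
force: [0.8, 0.7, -0.1]
opening: 34.0
grasp_force: 63.5
```

Emit:
carry_out([
  {"translation": [0,0,0.03],"turn": [0,0,0],"jaw": 0.43},
  {"translation": [0,0,0],"turn": [0,0,0],"jaw": 0.48},
  {"translation": [0,0,0],"turn": [0,0,0],"jaw": 0.55},
  {"translation": [0,0,0],"turn": [0,0,0],"jaw": 0.55},
  {"translation": [0,0,-0.5],"turn": [0,0,0],"jaw": 0.55},
  {"translation": [0,0,-1],"turn": [0,0,0],"jaw": 0.55},
  {"translation": [0,0,-1],"turn": [0,0,0],"jaw": 0.55},
  {"translation": [0,0,-1],"turn": [0,0,0],"jaw": 0.55},
])

```text
clock: 42.4
tool_pos: [422.8, 221.9, 270.8]
eef_rot: [-3.126, 0.312, -0.0]
force: [0.3, 0.2, -0.2]
opening: 47.1
grasp_force: 0.0
```

Run:
```python
from h import *
# dock angle 97.25 -> tool y must be across: 7.25 deg
plan(607.8,4,280,7.25); s=sensors.sense();print(s['joints'].round(2))
```

```text
at [422.8 221.9 270.8] ytool -101.4 tilt 0.03 tool shift mm [224.5 176.9  -9.2] turn z deg 71.3
[-0.07  0.23 -0.54  1.92  0.13  1.03 -2.43]
```

Emit:
carry_out([
  {"translation": [0.802,0.632,0],"turn": [0,0,0],"jaw": 0.8},
  {"translation": [0.802,0.632,0],"turn": [0,0,0],"jaw": 0.8},
  {"translation": [0.802,0.632,0],"turn": [0,0,0],"jaw": 0.8},
  {"translation": [0.802,0.632,0],"turn": [0,0,0],"jaw": 0.8},
  {"translation": [0.802,0.632,0],"turn": [0,0,0],"jaw": 0.8},
  {"translation": [0.802,0.632,0],"turn": [0,0,0],"jaw": 0.8},
  {"translation": [0.802,0.632,0],"turn": [0,0,0],"jaw": 0.8},
  {"translation": [0.802,0.632,0],"turn": [0,0,0],"jaw": 0.8},
])

```text
clock: 43.2
tool_pos: [529.1, 96.6, 270.2]
eef_rot: [-3.126, 0.313, -0.001]
force: [0.3, -0.3, 0.6]
opening: 68.3
grasp_force: 0.0
```

Emit:
carry_out([
  {"translation": [0.802,0.632,0],"turn": [0,0,0],"jaw": 0.8},
  {"translation": [0.802,0.632,0],"turn": [0,0,0],"jaw": 0.8},
  {"translation": [0.802,0.632,0],"turn": [0,0,0],"jaw": 0.8},
  {"translation": [0.802,0.632,0],"turn": [0,0,0],"jaw": 0.8},
  {"translation": [0.802,0.632,0],"turn": [0,0,0],"jaw": 0.8},
  {"translation": [0.802,0.632,0],"turn": [0,0,0],"jaw": 0.8},
  {"translation": [0,0,0],"turn": [0,0,-0.97],"jaw": 0.8},
  {"translation": [0,0,0],"turn": [0,0,-0.97],"jaw": 0.8},
])

```text
clock: 44.0
tool_pos: [608.2, 3.0, 269.9]
eef_rot: [-3.139, -0.118, -0.0]
force: [0.2, 0.8, -0.1]
opening: 68.5
grasp_force: 0.0
```

Emit:
carry_out([
  {"translation": [0,0,0],"turn": [0,0,-0.97],"jaw": 0.8},
  {"translation": [0,0,0],"turn": [0,0,-0.97],"jaw": 0.8},
  {"translation": [0,0,0],"turn": [0,0,-0.97],"jaw": 0.8},
  {"translation": [0,0,0],"turn": [0,0,-0.97],"jaw": 0.8},
  {"translation": [0,0,0],"turn": [0,0,-0.97],"jaw": 0.8},
  {"translation": [0,0,0],"turn": [0,0,-0.97],"jaw": 0.8},
  {"translation": [0,0,0],"turn": [0,0,-0.97],"jaw": 0.8},
  {"translation": [0,0,0],"turn": [0,0,-0.97],"jaw": 0.8},
])

```text
clock: 44.8
tool_pos: [607.9, 3.8, 270.2]
eef_rot: [2.627, 1.722, 0.001]
force: [0.7, 0.9, 0.2]
opening: 68.1
grasp_force: 0.0
```

Emit:
carry_out([
  {"translation": [0,0,0],"turn": [0,0,-0.97],"jaw": 0.8},
  {"translation": [0,0,0],"turn": [0,0,-0.97],"jaw": 0.8},
  {"translation": [0,0,0],"turn": [0,0,-0.97],"jaw": 0.8},
  {"translation": [0,0,0],"turn": [0,0,-0.97],"jaw": 0.8},
  {"translation": [0,0,0],"turn": [0,0,0],"jaw": 0.8},
  {"translation": [0,0,0],"turn": [0,0,0],"jaw": 0.8},
])

```text
clock: 45.4
tool_pos: [607.9, 3.7, 269.8]
eef_rot: [-2.082, -2.352, -0.001]
force: [0.1, 0.2, 1.1]
opening: 68.6
grasp_force: 0.0
```

Run:
```python
from h import *
plan(607.5,4.5,188,7.25); s=sensors.sense();print(s['joints'].round(2))
c=cam('wrist'); save(c,'w8.png',k=1.56)
P=cloud(c); m=(P[...,2]>34)&(P[...,2]<50)&(abs(P[...,0]-607)<60)&(abs(P[...,1]-4)<110)&(c['range_z']>0)
q=P[m]; print(len(q),q.min(0).round(),q.max(0).round())
(ct,sz,an)=cv2.minAreaRect(q[:,:2].astype(np.float32)); print(ct,sz,an)
slugs(cam('top'))
```

```text
at [607.9   3.7 269.8] ytool 7.0 tilt 0.02 tool shift mm [ 0.9 -0.3 81.8] turn z deg -0.3
[ 0.48  0.55 -0.74  1.57  0.39  1.17 -0.22]
7790 [583. -74.  34.] [629.  87.  46.]
(606.3847045898438, 6.6925201416015625) (31.91692352294922, 160.05282592773438) 5.964724540710449
[272 148  18   7  65] mean [767.2  -9.9  39.8] circ [767.4  -9.9] 26.3 rgb [73. 70. 60.]
[418 175  30  48 797] mean [ 633.7 -483.2   32.5] circ [ 632.7 -481.7] 82.6 rgb [181.  12.   3.]
[249 199  18  12 140] mean [599.9  60.4  43.1] circ [600.7  57.3] 27.2 rgb [145.  28.  21.]
[147 227  10   9  62] mean [515.4 374.2  43. ] circ [514.8 376.5] 13.7 rgb [ 87.  27. 117.]
[195 239  13  12 108] mean [476.1 223.3  43.6] circ [476.5 224.6] 18.5 rgb [ 10. 117.  38.]
[ 449  238   63   88 4595] mean [ 384.2 -631.6   35.6] circ [ 383.2 -639.3] 151.7 rgb [154. 155. 146.]
[369 241  13  12 117] mean [ 479.4 -299.6   40.2] circ [ 480.1 -300.3] 18.3 rgb [22. 22. 22.]
[197 258  12  12  97] mean [422.  219.   43.6] circ [422.2 219.4] 17.6 rgb [25. 26. 28.]
[371 265  13  12 120] mean [ 408.8 -305.4   39.6] circ [ 409.  -306.1] 17.9 rgb [24. 24. 24.]
```

View pics/w8.png

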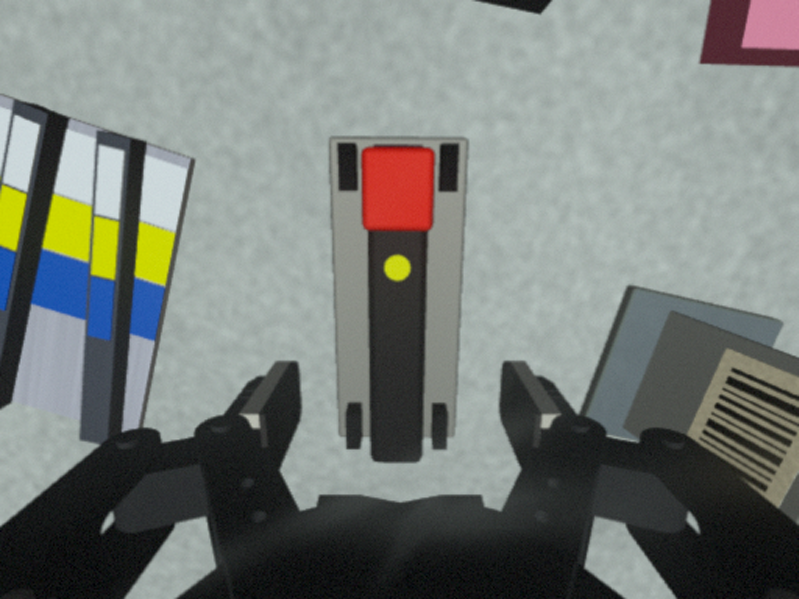

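Emit:
carry_out([
  {"translation": [0.12,-0.04,1],"turn": [0,0,0],"jaw": 0.7},
  {"translation": [0,0,1],"turn": [0,0,0],"jaw": 0.7},
  {"translation": [0,0,1],"turn": [0,0,0],"jaw": 0.7},
  {"translation": [0,0,0.7],"turn": [0,0,0],"jaw": 0.7},
  {"translation": [0,0,0.35],"turn": [0,0,0],"jaw": 0.7},
  {"translation": [0,0,0],"turn": [0,0,0],"jaw": 0.7},
  {"translation": [0,0,0],"turn": [0,0,0],"jaw": 0.7},
])

```text
clock: 46.2
tool_pos: [607.1, 6.2, 189.1]
eef_rot: [2.077, 2.356, 0.001]
force: [-0.1, -0.1, 0.2]
opening: 59.7
grasp_force: 0.0
```

Emit:
carry_out([
  {"translation": [0,0,0],"turn": [0,0,0],"jaw": 0.1},
  {"translation": [0,0,0],"turn": [0,0,0],"jaw": 0.1},
  {"translation": [0,0,0],"turn": [0,0,0],"jaw": 0.1},
  {"translation": [0,0,0],"turn": [0,0,0],"jaw": 0.1},
  {"translation": [0,0,0],"turn": [0,0,0],"jaw": 0.1},
  {"translation": [0,0,0],"turn": [0,0,0],"jaw": 0.1},
  {"translation": [0,0,0],"turn": [0,0,0],"jaw": 0.1},
])

```text
clock: 46.9
tool_pos: [607.2, 6.2, 189.3]
eef_rot: [2.077, 2.356, 0.002]
force: [-0.8, -0.6, 5.7]
opening: 26.8
grasp_force: 60.9
```

Run:
```python
from h import *
plan(597,-4,223,-95.6); s=sensors.sense();print(s['joints'].round(2),s['opening'],s['grasp_force'],s['force'])
```

```text
at [607.2   6.2 189.3] ytool 7.2 tilt 0.1 tool shift mm [ -8.8 -11.4 -33.7] turn z deg -77.2
[ 0.44  0.64 -0.69  1.64  0.46  1.03 -0.27] 26.759059699162545 60.94296455383301 [-0.77241031 -0.59907284  5.72462871]
```

Emit:
carry_out([
  {"translation": [0,0,-0.3],"turn": [0,0,0],"jaw": 0.1},
  {"translation": [0,0,-0.7],"turn": [0,0,0],"jaw": 0.1},
  {"translation": [0,0,-0.7],"turn": [0,0,0],"jaw": 0.1},
  {"translation": [0,0,0],"turn": [0,0,0.988],"jaw": 0.1},
  {"translation": [0,0,0],"turn": [0,0,0.988],"jaw": 0.1},
  {"translation": [0,0,0],"turn": [0,0,0.988],"jaw": 0.1},
  {"translation": [0,0,0],"turn": [0,0,0.988],"jaw": 0.1},
  {"translation": [0,0,0],"turn": [0,0,0.988],"jaw": 0.1},
])

```text
clock: 47.7
tool_pos: [607.0, 6.3, 223.7]
eef_rot: [2.756, 1.508, 0.002]
force: [0.2, 1.0, -2.1]
opening: 27.0
grasp_force: 59.9
```

Emit:
carry_out([
  {"translation": [0,0,0],"turn": [0,0,0.988],"jaw": 0.1},
  {"translation": [0,0,0],"turn": [0,0,0.988],"jaw": 0.1},
  {"translation": [0,0,0],"turn": [0,0,0.988],"jaw": 0.1},
  {"translation": [0,0,0],"turn": [0,0,0.988],"jaw": 0.1},
  {"translation": [0,0,0],"turn": [0,0,0.988],"jaw": 0.1},
  {"translation": [0,0,0],"turn": [0,0,0.988],"jaw": 0.1},
  {"translation": [0,0,0],"turn": [0,0,0.988],"jaw": 0.1},
  {"translation": [0,0,0],"turn": [0,0,0.988],"jaw": 0.1},
])

```text
clock: 48.5
tool_pos: [606.9, 6.4, 223.6]
eef_rot: [-3.137, 0.16, -0.002]
force: [1.2, 0.3, -1.1]
opening: 26.6
grasp_force: 59.8
```

Emit:
carry_out([
  {"translation": [-0.2,0.25,0],"turn": [0,0,0],"jaw": 0.1},
  {"translation": [-0.25,0.3,0],"turn": [0,0,0],"jaw": 0.1},
  {"translation": [0,0,0],"turn": [0,0,0],"jaw": 0.1},
  {"translation": [0,0,0],"turn": [0,0,0],"jaw": 0.1},
  {"translation": [0,0,0],"turn": [0,0,0],"jaw": 0.1},
])

```text
clock: 49.0
tool_pos: [596.8, -4.0, 222.5]
eef_rot: [-3.138, 0.15, -0.0]
force: [0.0, -1.0, -1.9]
opening: 27.1
grasp_force: 59.9
```

Run:
```python
from h import *
plan(597,-4,223,-95.6); s=sensors.sense();print(s['joints'].round(2),s['opening'],s['grasp_force'])
c=cam('wrist'); save(c,'w9.png',k=1.56)
P=cloud(c)
m=(P[...,0]>735)&(P[...,0]<800)&(abs(P[...,1]+20)<60)&(P[...,2]>40)&(P[...,2]<82)&(c['range_z']>0)
q=P[m];print('card',len(q),q.mean(0).round(1),q.min(0).round(),q.max(0).round())
n=np.linalg.svd(q-q.mean(0),full_matrices=False)[2][2]; print('normal',n.round(3),np.degrees(np.arctan2(n[1],n[0])).round(1))
m=(P[...,0]>520)&(P[...,0]<700)&(P[...,2]>60)&(P[...,2]<90)&(abs(P[...,1])<40)&(c['range_z']>0); q=P[m];print('scanner',len(q),q.min(0).round(),q.max(0).round())
```

```text
at [596.8  -4.  222.5] ytool -95.5 tilt 0.03 tool shift mm [ 0.2 -0.  -0.5] turn z deg 0.1
[ 0.22  0.5  -0.35  1.65  0.19  1.02 -1.86] 27.08848065668778 59.8666387796402<stdin>:6: RuntimeWarning: Mean of empty slice.
  ret = um.true_divide(
Traceback (most recent call last):
ValueError: zero-size array to reduction operation minimum which has no identity
```

View pics/w9.png

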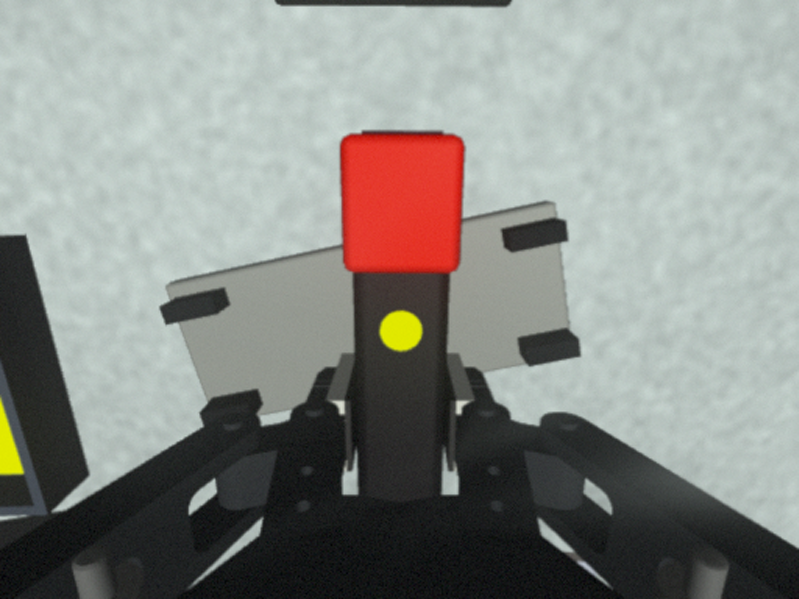

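Emit:
carry_out([
  {"translation": [0,0,0],"turn": [0,0,0],"jaw": 0.1},
  {"translation": [0,0,0],"turn": [0,0,0],"jaw": 0.1},
  {"translation": [0,0,0],"turn": [0,0,0],"jaw": 0.1},
  {"translation": [0,0,0],"turn": [0,0,0],"jaw": 0.1},
  {"translation": [0,0,0],"turn": [0,0,0],"jaw": 0.1},
  {"translation": [0,0,0],"turn": [0,0,0],"jaw": 0.1},
  {"translation": [0,0,0],"turn": [0,0,0],"jaw": 0.1},
  {"translation": [0,0,0],"turn": [0,0,0],"jaw": 0.1},
])

```text
clock: 49.85
tool_pos: [596.8, -4.0, 222.3]
eef_rot: [-3.138, 0.152, -0.0]
force: [-0.2, 0.3, -2.5]
opening: 27.0
grasp_force: 59.9
```

Emit:
carry_out([
  {"translation": [0,0,0],"turn": [0,0,0],"jaw": 0.1},
  {"translation": [0,0,0],"turn": [0,0,0],"jaw": 0.1},
  {"translation": [0,0,0],"turn": [0,0,0],"jaw": 0.1},
  {"translation": [0,0,0],"turn": [0,0,0],"jaw": 0.1},
  {"translation": [0,0,0],"turn": [0,0,0],"jaw": 0.1},
  {"translation": [0,0,0],"turn": [0,0,0],"jaw": 0.1},
  {"translation": [0,0,0],"turn": [0,0,0],"jaw": 0.1},
  {"translation": [0,0,0],"turn": [0,0,0],"jaw": 0.1},
])

```text
clock: 50.65
tool_pos: [596.8, -4.0, 222.3]
eef_rot: [-3.138, 0.152, -0.0]
force: [0.0, 0.0, -1.7]
opening: 27.0
grasp_force: 59.9
```

Emit:
carry_out([
  {"translation": [0,0,0],"turn": [0,0,0],"jaw": 0.1},
  {"translation": [0,0,0],"turn": [0,0,0],"jaw": 0.1},
  {"translation": [0,0,0],"turn": [0,0,0],"jaw": 0.1},
  {"translation": [0,0,0],"turn": [0,0,0],"jaw": 0.1},
  {"translation": [0,0,0],"turn": [0,0,0],"jaw": 0.1},
  {"translation": [0,0,0],"turn": [0,0,0],"jaw": 0.1},
  {"translation": [0,0,0],"turn": [0,0,0],"jaw": 0.1},
  {"translation": [0,0,0],"turn": [0,0,0],"jaw": 0.1},
])

```text
clock: 51.45
tool_pos: [596.8, -4.0, 222.3]
eef_rot: [-3.138, 0.152, 0.0]
force: [-0.2, 0.6, -1.7]
opening: 26.7
grasp_force: 59.9
```

Run:
```python
from h import *
c=cam('top'); slugs(c,38,90); save(c,'t9.png',(165,130,330,270),4.8)
print(pose()[1])
```

```text
[272 139  26  15 307] mean [778.1 -21.6  66.3] circ [775.7 -20.9] 38.0 rgb [80. 77. 66.]
[353 157  23  22 386] mean [ 714.6 -260.3   76.5] circ [ 717.5 -263.6] 31.8 rgb [51. 51. 49.]
[145 160  23  23 400] mean [693.3 361.6  76.4] circ [696.3 365.4] 32.0 rgb [38. 29. 22.]
[147 227   9   9  62] mean [515.3 375.6  45.2] circ [515.  376.3] 13.5 rgb [ 97.  30. 131.]
[195 239  13  12 118] mean [476.9 223.9  44.7] circ [476.8 224.2] 18.1 rgb [ 11. 121.  38.]
[370 241  11  12  85] mean [ 479.  -299.7   41.4] circ [ 479.5 -300.4] 17.7 rgb [23. 23. 23.]
[197 258  12  12 110] mean [421.8 219.2  44.9] circ [422.3 218.9] 17.6 rgb [26. 26. 29.]
[372 265  12  12  93] mean [ 408.2 -305.8   40.8] circ [ 409.  -305.8] 17.8 rgb [25. 25. 25.]
[596.74943683  -3.9499637  222.3229798 ]
```

View pics/t9.png

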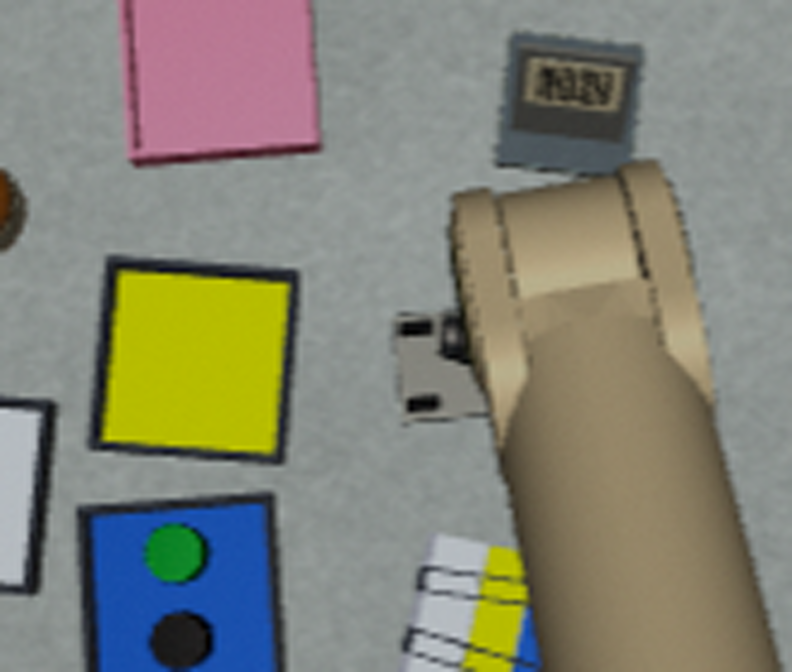

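Emit:
carry_out([
  {"translation": [0.2,-0.25,0],"turn": [0,0,0],"jaw": 0.1},
  {"translation": [0.25,-0.3,0],"turn": [0,0,0],"jaw": 0.1},
  {"translation": [0,0,0],"turn": [0,0,-0.988],"jaw": 0.1},
  {"translation": [0,0,0],"turn": [0,0,-0.988],"jaw": 0.1},
  {"translation": [0,0,0],"turn": [0,0,-0.988],"jaw": 0.1},
  {"translation": [0,0,0],"turn": [0,0,-0.988],"jaw": 0.1},
  {"translation": [0,0,0],"turn": [0,0,-0.988],"jaw": 0.1},
  {"translation": [0,0,0],"turn": [0,0,-0.988],"jaw": 0.1},
])

```text
clock: 52.3
tool_pos: [607.2, 6.8, 222.4]
eef_rot: [-2.93, -1.132, -0.001]
force: [0.2, 0.6, -1.4]
opening: 27.3
grasp_force: 60.0
```

Emit:
carry_out([
  {"translation": [0,0,0],"turn": [0,0,-0.988],"jaw": 0.1},
  {"translation": [0,0,0],"turn": [0,0,-0.988],"jaw": 0.1},
  {"translation": [0,0,0],"turn": [0,0,-0.988],"jaw": 0.1},
  {"translation": [0,0,0],"turn": [0,0,-0.988],"jaw": 0.1},
  {"translation": [0,0,0],"turn": [0,0,-0.988],"jaw": 0.1},
  {"translation": [0,0,0],"turn": [0,0,-0.988],"jaw": 0.1},
  {"translation": [0,0,0],"turn": [0,0,-0.988],"jaw": 0.1},
  {"translation": [0,0,0],"turn": [0,0,0],"jaw": 0.1},
])

```text
clock: 53.1
tool_pos: [607.2, 6.4, 222.3]
eef_rot: [-2.075, -2.359, -0.001]
force: [-0.6, -0.4, -1.0]
opening: 26.7
grasp_force: 60.0
```

Run:
```python
from h import *
optics.camera('wrist'); plan(607.2,6.2,189.3,7.2); s=sensors.sense();print(s['opening'])
```

```text
at [607.1   6.4 222.3] ytool 7.0 tilt 0.05 tool shift mm [-0.2  0.  33. ] turn z deg -0.2
26.29141249879537
```

Aligned to 0.2 mm, so I'll lower it 32 mm, check the force and release.

Emit:
carry_out([
  {"translation": [0,0,0.7],"turn": [0,0,0],"jaw": 0.1},
  {"translation": [0,0,0.5],"turn": [0,0,0],"jaw": 0.1},
  {"translation": [0,0,0.3],"turn": [0,0,0],"jaw": 0.1},
  {"translation": [0,0,0.1],"turn": [0,0,0],"jaw": 0.1},
  {"translation": [0,0,0],"turn": [0,0,0],"jaw": 0.1},
  {"translation": [0,0,0],"turn": [0,0,0],"jaw": 0.1},
])

```text
clock: 53.75
tool_pos: [606.9, 6.2, 190.3]
eef_rot: [2.078, 2.356, 0.0]
force: [-0.2, 0.7, -1.7]
opening: 27.0
grasp_force: 59.9
```

Emit:
carry_out([
  {"translation": [0,0,0],"turn": [0,0,0],"jaw": 0.35},
  {"translation": [0,0,0],"turn": [0,0,0],"jaw": 0.45},
  {"translation": [0,0,0],"turn": [0,0,0],"jaw": 0.65},
  {"translation": [0,0,0],"turn": [0,0,0],"jaw": 0.65},
  {"translation": [0,0,-0.5],"turn": [0,0,0],"jaw": 0.65},
  {"translation": [0,0,-1],"turn": [0,0,0],"jaw": 0.65},
  {"translation": [0,0,-1],"turn": [0,0,0],"jaw": 0.65},
  {"translation": [0,0,-1],"turn": [0,0,0],"jaw": 0.65},
])

```text
clock: 54.55
tool_pos: [606.8, 6.2, 261.9]
eef_rot: [2.077, 2.357, 0.001]
force: [-0.3, -0.0, 0.1]
opening: 55.5
grasp_force: 0.0
```

Emit:
carry_out([
  {"translation": [0,0,-1],"turn": [0,0,0],"jaw": 0.65},
  {"translation": [0,0,0],"turn": [0,0,0],"jaw": 0.65},
  {"translation": [0,0,0],"turn": [0,0,0],"jaw": 0.65},
])

```text
clock: 54.85
tool_pos: [606.9, 6.1, 281.0]
eef_rot: [2.077, 2.356, 0.001]
force: [-0.5, -0.5, -1.1]
opening: 55.7
grasp_force: 0.0
```

Run:
```python
from h import *
c=cam('wrist'); P=cloud(c); m=(P[...,2]>34)&(P[...,2]<50)&(abs(P[...,0]-607)<60)&(abs(P[...,1]-4)<110)&(c['range_z']>0)
q=P[m]; print(len(q),q.min(0).round(),q.max(0).round(),np.median(q[:,2]),cv2.minAreaRect(q[:,:2].astype(np.float32))); slugs(cam('top'),38,60)
```

```text
7025 [583. -74.  34.] [630.  87.  47.] 39.81063766387183 ((608.7107543945312, 6.6760711669921875), (31.839773178100586, 160.18295288085938), 7.455333709716797)
[272 146  25   8  89] mean [770.6 -14.7  50.3] circ [770.  -20.1] 36.5 rgb [75. 71. 59.]
[353 159  18  20  73] mean [ 706.7 -247.4   51.4] circ [ 716.5 -262.5] 31.6 rgb [104. 108. 100.]
[149 163  20  20  86] mean [684.  350.1  52.3] circ [695.3 364.7] 31.6 rgb [71. 47. 24.]
[249 199  17  12 134] mean [600.4  62.3  44.3] circ [601.3  58.6] 25.8 rgb [159.  28.  20.]
[147 227  10   9  64] mean [515.4 375.6  44.7] circ [516.1 376.3] 13.4 rgb [ 95.  29. 128.]
[195 239  13  12 120] mean [476.7 223.9  44.5] circ [476.1 224.7] 18.7 rgb [ 10. 120.  37.]
[370 241  12  12  90] mean [ 479.1 -300.4   41.2] circ [ 480.  -300.4] 17.8 rgb [23. 23. 23.]
[197 258  12  12 111] mean [421.8 218.9  44.2] circ [422.2 219.5] 17.7 rgb [25. 26. 28.]
[372 265  12  12  96] mean [ 409.  -305.8   41.3] circ [ 408.5 -306. ] 18.1 rgb [24. 24. 24.]
```

The scanner is back where it started, flat and released, and the slugs are upright in their pans.

```bash
python3 -c "
from workcell import job
print(job.hand_in())"
```

```text
the job is handed in; nothing more can be done
None
```

The job is handed in (no verdict came back): green and black gauged blue and purple gauged white, each standing upright in its pan; no red or orange slug was seen; the label was scanned for over two seconds and the scanner is back in its dock.

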